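Free the swollen spacers and lock in the terminal block

TASK

Swollen packing spacers (two or three) are stuck in the lanes of the meter chassis: swing the locking lever wide open, take the knocking block and with it, never with the fingers, knock each one sideways out from under its lips into the well, lift it out and put it in the scrap tray. Then drop the olive terminal block flat into the emptied well and swing the lever fully shut over it. Finish with the knocking block standing upright on its rubber pad, and leave the other things on the bench where they are.

Things in the scene. Friction and masses are not known exactly. Their poses are not given: they have to be found in the camera images.
- chassis: Grey meter chassis fixed to the bench, base plate 175 x 226 x 8 mm. Origin at bench level, z up, x pointing from the lanes to the well. At x = -45..0 mm three lanes run along x (centres y = -64, 0, +64 mm), at x = 0..74 mm lies the well they open into. The lanes are also open at their -x ends; the plate reaches from x = -60 to 115 mm.
- lane_mouth (a point): Middle lane's mouth into the well: chassis (0, 0, 8) mm. Each lane is 45 mm long, 47 mm wide, floor 8 mm above the bench, and roofed from both sides by steel lips (21 to 27 mm above the bench) that leave a 32 mm slot. A spring pad in each lane's +y wall (x = -41..-27 mm) squeezes the spacer.
- well (a point): Centre of the well's floor: chassis (37, 0, 8) mm. The well is a pocket 74 (x) x 204 (y) mm, open on top, floor 8 mm and walls 30 mm above the bench (wall 10 mm thick on the +x side, 8 mm at the ends).
- lever (a joint): Locking lever of the chassis, swinging level about a vertical axis at point lever_pivot: 0 = shut (bar points to chassis -x, across the y = +90 mm end of the well), grows as it opens, clockwise seen from above, to about 1.57 = pointing to chassis +y; stop at 1.75. Starts at 0 to 0.45, stays where it is left; about 2 N at the knob moves it. Bar 112 x 16 mm, 49 to 59 mm above the bench.
- lever_knob (a point): Middle of the black upright round knob on the lever's free end: 18 mm diameter, 36 mm tall, from 59 to 95 mm above the bench; 108 mm from the pivot axis. The point is 77 mm above the bench.
- lever_pivot (a point): The lever's axis, at chassis (96, 90) mm, 49 mm above the bench.
- terminal_block: Olive plastic terminal block, 66 (x) x 196 (y) x 38 mm, with brass terminals and a grip rib in the middle of its top: 22 (x) x 60 (y) x 24 mm tall (38 to 62 mm above its underside). Origin: centre of the underside, z up. 0.4 kg. The same either way round. It fits into the well with 4 mm play on each side, its y along the chassis y; seated, its origin is at chassis (37, 0, 8) mm.
- knock_block: Knocking block, standing upright: heavy steel foot 60 x 60 x 36 mm, dark wooden stem 28 x 28 mm from 36 to 96 mm above its underside. Origin: centre of the underside. 0.35 kg.
- rest_pad: Black rubber pad fixed to the bench, 110 x 110 x 2 mm, home of the knocking block. Origin: centre of its underside, on the bench.
- tray: Fixed dark steel scrap tray, outside 210 (x) x 130 (y) x 35 mm, walls and floor 4-5 mm, open on top. Origin: centre of the underside.
- spacer_a: Swollen wooden spacer in the lane at chassis y = -64 mm (may be absent), 90 g: inverted T, flange 62 (x) x 46 (y) x 12 mm, upstand 62 x 26 mm up to 50 mm. Origin: centre of underside; x along chassis x. Starts under the lips, gripped with 6 to 15 N friction, at chassis x = -18..-10 mm; push along chassis +x. Liftable once wholly in the well (origin x 31 to 43 mm).
- spacer_b: Swollen wooden spacer in the middle lane, chassis y = 0 (may be absent), 90 g: inverted T, flange 62 (x) x 46 (y) x 12 mm, upstand 62 x 26 mm up to 50 mm. Origin: centre of underside; x along chassis x. Starts under the lips, gripped with 6 to 15 N friction, at chassis x = -18..-10 mm; push along chassis +x. Liftable once wholly in the well (origin x 31 to 43 mm).
- spacer_c: Swollen wooden spacer in the lane at chassis y = +64 mm (may be absent), 90 g: inverted T, flange 62 (x) x 46 (y) x 12 mm, upstand 62 x 26 mm up to 50 mm. Origin: centre of underside; x along chassis x. Starts under the lips, gripped with 6 to 15 N friction, at chassis x = -18..-10 mm; push along chassis +x. Liftable once wholly in the well (origin x 31 to 43 mm).
- plier: Steel crimping plier, 180 mm long, lying on the bench. A bystander, to be left alone.
- locking_screw: Brass locking screw standing on its head, 30 mm diameter, 64 mm tall. A bystander, to be left alone. Origin: its underside.
- terminal_shield: Olive plastic terminal shield, an empty 70 x 130 x 38 mm shell. A bystander, to be left alone. Origin: its underside.
- screwdriver: Screwdriver lying on the bench. A bystander, to be left alone.
- jar: Glass jar with steel lid, 70 mm diameter, 90 mm tall. A bystander, to be left alone. Origin: its underside.
- mug: White mug, 80 mm diameter, 90 mm tall. A bystander, to be left alone. Origin: its underside.
Things that resemble listed ones, but are neither listed nor needed, are in the scene too. What is shaped like the spacer_c but red or yellow is not meant.

How it is judged:
On the way, in this order (a step that is already met when the one before it is completed fails the run):
1. every spacer that is there has been freed and lies in the tray (x of spacer_a in the frame of tray between -0.105 and 0.105 m and y of spacer_a in the frame of tray between -0.065 and 0.065 m and z of each of spacer_a, spacer_b, spacer_c in the frame of tray below 0.065 m and contact force between the fingers and spacer_a below 0.1 N and x of spacer_b in the frame of tray between -0.105 and 0.105 m and y of spacer_b in the frame of tray between -0.065 and 0.065 m and contact force between the fingers and spacer_b below 0.1 N and x of spacer_c in the frame of tray between -0.105 and 0.105 m and y of spacer_c in the frame of tray between -0.065 and 0.065 m and contact force between the fingers and spacer_c below 0.1 N), for 0.2 s.
2. the terminal block sits flat on the floor of the well (x of terminal_block in the frame of chassis between 0.03 and 0.044 m and y of terminal_block in the frame of chassis between -0.007 and 0.007 m and z of terminal_block in the frame of chassis between 0.004 and 0.012 m and angle between the y axis of terminal_block and the y axis of chassis, either way round below 0.08 rad and angle between terminal_block's own z axis and vertical below 0.06 rad and value of joint lever above 0.4 rad), for 0.2 s.
3. the lever is shut over the seated terminal block (x of terminal_block in the frame of chassis between 0.03 and 0.044 m and y of terminal_block in the frame of chassis between -0.007 and 0.007 m and z of terminal_block in the frame of chassis between 0.004 and 0.012 m and angle between the y axis of terminal_block and the y axis of chassis, either way round below 0.08 rad and angle between terminal_block's own z axis and vertical below 0.06 rad and value of joint lever below 0.12 rad), for 0.2 s.
At the end, for the whole second after the job is handed in: Every spacer is released in the tray, origin under 65 mm up; terminal block flat in the well (7 mm, 4 mm in height, 0.08 rad); lever within 0.12 rad of shut; knocking block upright (0.1 rad), centre within 45 mm of its pad's centre; all at rest (all of step 1 and all of step 3 and horizontal distance between knock_block and rest_pad below 0.045 m and angle between knock_block's own z axis and vertical below 0.1 rad and height (world z) of knock_block below 0.012 m and linear speed of each of spacer_a, spacer_b, spacer_c, terminal_block, knock_block below 0.02 m/s); the robot touches nothing.
It fails at once if a spacer still caught under the lips (origin short of chassis x = 21 mm) is touched by the gripper or arm instead of the block ((x of spacer_a in the frame of chassis between -0.06 and 0.021 m and y of spacer_a in the frame of chassis between -0.1 and 0.1 m and z of spacer_a in the frame of chassis below 0.02 m and contact force between any of the fingers, the arm and spacer_a above 1 N) or (x of spacer_b in the frame of chassis between -0.06 and 0.021 m and y of spacer_b in the frame of chassis between -0.1 and 0.1 m and z of spacer_b in the frame of chassis below 0.02 m and contact force between any of the fingers, the arm and spacer_b above 1 N) or (x of spacer_c in the frame of chassis between -0.06 and 0.021 m and y of spacer_c in the frame of chassis between -0.1 and 0.1 m and z of spacer_c in the frame of chassis below 0.02 m and contact force between any of the fingers, the arm and spacer_c above 1 N)).
It fails at once if a bystander (plier, screw, shield, screwdriver, jar or mug) is moved by more than 30 mm (distance of any of plier, locking_screw, terminal_shield, screwdriver, jar, mug from where it was at the start of the episode above 0.03 m).
Of spacer_a, spacer_b, spacer_c only 2 to 3 are there at a start; the rules pass over those that are not, and their reading is None.
At some moment in a run one of terminal_block, knock_block may be knocked a few centimetres aside while the robot is not near it.
It also fails if it takes over 208 s, if anything falls off the work surface, if the arm or the gripper's body presses on something with over 40 N, if the wrist force passes 120 N, or if a joint passes its speed limit or range.

ROBOT

A 6-joint arm with a two-finger parallel gripper is mounted at the origin on the work surface. World frame = base frame: x ahead of the robot, y to its left, z up, the work surface at z = 0. Lengths are in m, angles in rad, forces in N, time in s.
With the tool pointing down it reaches from about 0.35 to 0.975 m from the base axis. Payload 4.9 kg.
Tool frame: the origin (TCP) lies where the fingers leave the gripper's body, on its centre line; the fingertips stand 73 mm ahead of it and the grasp point (between the pads) lies 54 mm ahead of it; z points along the fingers, y is the direction in which the jaws open and shut (so a half turn about z gives the same grasp; the last joint's range is limited). The gripper opens to 85 mm and grips with 20 to 120 N. Pads are 22 mm wide; open, the fingers measure 114 mm over their backs; the gripper's body (76 mm by 85 mm) begins 54 mm behind the grasp point. The pads swing forward as they close: fully open they stand 13 mm farther back than shut.
Start: joints at [1.167, 0.053, 1.613, -0, 1.476, -0.119], TCP at [0.176, 0.6, 0.304] pointing down, gripper open.
Joint ranges: [-3.01, 3.01], [-1.01, 2.22], [0.06, 2.58], [-1.02, 4.17], [0.09, 2.62], [-3.14, 3.14]. Speed limits (rad/s): [2.57, 2.57, 3.14, 3.14, 3.14, 3.14].

INTERFACE

Orientations are given as a rotation vector (axis times angle).
In Python, from station import monitor, vision, workorder gives the robot as it stands.
- The arm moves only by the tool arm_command, never from a script. Its argument "rows" is text: rows parted by semicolons, each of 6 numbers parted by spaces: the shift along the world's x, y, z in mm, then the turn, a rotation vector about the world's x, y, z in degrees. In form: tx ty tz wx wy wz; .... A call has 1 to 12 rows; each row is the pose to reach, as a shift and turn from the pose measured when the call began; what a row does not reach only later rows make up. A row lasts 1/8 s, in which the tool goes at most 62.5 mm and 10.7 degrees, less where a joint would pass 70% of its speed; a pose out of reach is approached as far as the arm can. A call with a gripper value outside its range is refused whole. "jaw" is the opening, from 0 (shut) to 1 (fully open), set as the call begins (left out, the last holds). The fingers move at their own pace and stop on an object; "squeeze" is the grip in N (left out, the last holds). Time passes only in rows, so rows that repeat a pose let the fingers close. It gives the time, the measured TCP pose, the force and the opening at its end, in the units of the state.
- monitor.get_obs(): the state, without advancing time (a new reading comes with each control period).
- vision.get_image(name): name is "scene" or "side" or "wrist"; returns a dict with "frame" (384x512x3 uint8, red, green, blue), "vfov" (degrees; the focal length in pixels is half the picture's height over the tangent of half this angle, whatever the lens; pixels are square), "cx", "cy" (the principal point, pixels), "R" (3x3) and "t" (3): a world point X has camera coordinates R X + t; the wrist camera has in their place "T_tool_cam" (4x4, takes a point from camera to tool coordinates, whose origin is the TCP and whose axes are the flange's). Camera axes: x right, y down, z forward; pixel columns grow to the right and rows downward; lengths in m; the calibration is good to about 2 mm. A picture is of the moment at which its call begins: read the wrist's pose just before it. There is no depth.
- workorder.finish_job(): hands the job in, once; it reports no verdict.
The state is a dict: "t": time; "q": joint angles; "dq": joint speeds; "effort": joint torques, N m; "tool_pos": TCP position; "tool_rot": TCP orientation; "contact_force": force on the tool from outside, world axes, zero at the start; "wrist_torque": the same for the moment, N m; "opening": finger opening in m.
Only numpy, scipy, OpenCV 4.12 (cv2) and the standard library are available. Lean on these libraries where they do the work, as an engineer would, in place of code of your own. Each camera call takes 0.05 s, during which the arm holds its last target. There are 200 camera calls.

## Working session

There is one attempt and no reset: what is moved stays moved. The work goes in short steps, Python scripts to look and compute and a tool call to move; the robot and the scene stay as the last step left them, time stands still between calls to the robot, and variables do not carry over. Pictures are saved under pics/ and viewed, about 12 in all and at most 16, crops included, and the job is handed in when it is done.

Besides the shell and the picture viewer there is one more tool, called after "Call:" as name(argument=value, ...), one argument or row to a line, values as JSON. arm_command: Moves the arm, as the interface text tells. Its arguments: {"type":"object","properties":{"rows":{"type":"string"},"jaw":{"type":"number"},"squeeze":{"type":"number"}},"required":["rows"]}

```bash
mkdir -p pics; ls; cat > h.py <<'E'
import numpy as np, cv2
from scipy.spatial.transform import Rotation as Rn
from station import monitor, vision, workorder
def snap(n,fn=None):
    o=monitor.get_obs(); im=vision.get_image(n)
    f=im['frame']; H=f.shape[0]; fl=H/2/np.tan(np.radians(im['vfov'])/2)
    K=np.array([[fl,0,im['cx']],[0,fl,im['cy']],[0,0,1]])
    if 'T_tool_cam' in im:
        T=np.eye(4);T[:3,:3]=Rn.from_rotvec(o['tool_rot']).as_matrix();T[:3,3]=o['tool_pos']
        W=T@np.array(im['T_tool_cam']); R=W[:3,:3].T; t=-R@W[:3,3]
    else: R=np.array(im['R']);t=np.array(im['t'])
    d=dict(f=f,K=K,R=R,t=t)
    np.savez(f'{n}.npz',**d)
    if fn: cv2.imwrite('pics/'+fn,f[...,::-1])
    return d
def load(n): return dict(np.load(f'{n}.npz'))
def pix(d,X):
    c=np.atleast_2d(X)@d['R'].T+d['t']; p=c@d['K'].T; return p[:,:2]/p[:,2:]
def ray(d,uv,z):
    uv=np.atleast_2d(np.array(uv,float)); r=np.c_[uv,np.ones(len(uv))]@np.linalg.inv(d['K']).T@d['R']
    C=-d['R'].T@d['t']; s=(z-C[2])/r[:,2]; return C+r*s[:,None]
def crop(d,u0,v0,u1,v1,k,fn):
    cv2.imwrite('pics/'+fn,cv2.resize(d['f'][v0:v1,u0:u1,::-1],None,fx=k,fy=k,interpolation=cv2.INTER_CUBIC))
E
python3 - <<'E'
from h import *
o=monitor.get_obs(); print(o)
a=snap('scene');b=snap('side')
for d in(a,b): print(-d['R'].T@d['t'],d['K'][0,0], d['R'][2])
# 800x600 each
for n,d in(('s',a),('d',b)): cv2.imwrite(f'pics/{n}0.png',cv2.resize(d['f'][...,::-1],(800,600),interpolation=cv2.INTER_CUBIC))
E
```

```text
pics
{'t': 0.0, 'q': array([ 1.16702258e+00,  5.33564626e-02,  1.61430879e+00, -2.79144945e-05,
        1.47603681e+00, -1.19029185e-01]), 'dq': array([-1.44007535e-03,  1.54996865e-03,  6.55401796e-06,  2.54766957e-04,
        1.18563253e-03,  7.19824486e-04]), 'effort': array([ 8.64431295e-04, -3.93697894e+01, -3.70169377e+01, -1.60020204e-04,
        7.49001105e-03,  1.45342426e-06]), 'tool_pos': array([0.17539966, 0.59937458, 0.30265429]), 'tool_rot': array([-0.44568829, -3.10929248,  0.00321163]), 'contact_force': array([-0.48842869, -0.21274412, -0.81736257]), 'wrist_torque': array([-0.03396919, -0.00847648,  0.00170127]), 'opening': 0.08554242596111925}
[1.27396515 0.42926899 0.92312704] 372.76425880891946 [-0.6108397  -0.40762508 -0.67876112]
[0.30308363 0.69400014 0.95901889] 439.67022476028745 [ 0.19870467 -0.63903199 -0.74307104]
```

View pics/s0.png

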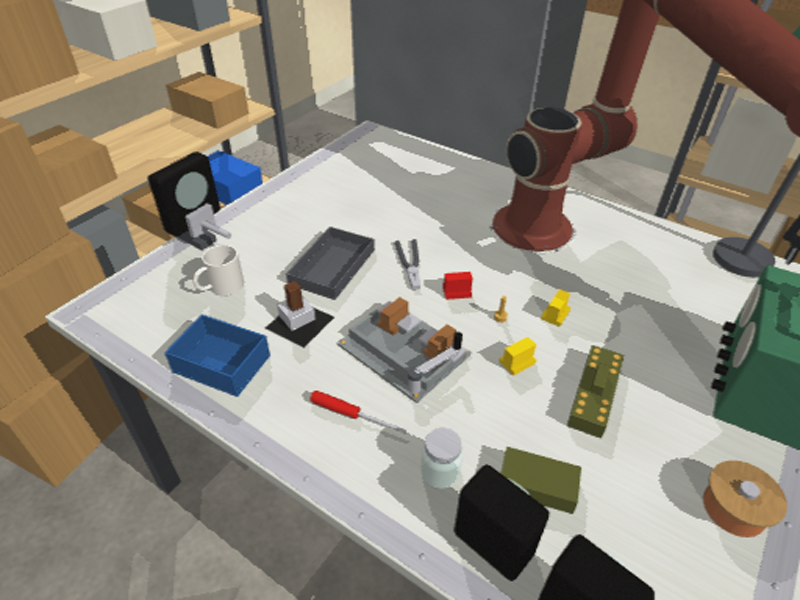

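View pics/d0.png

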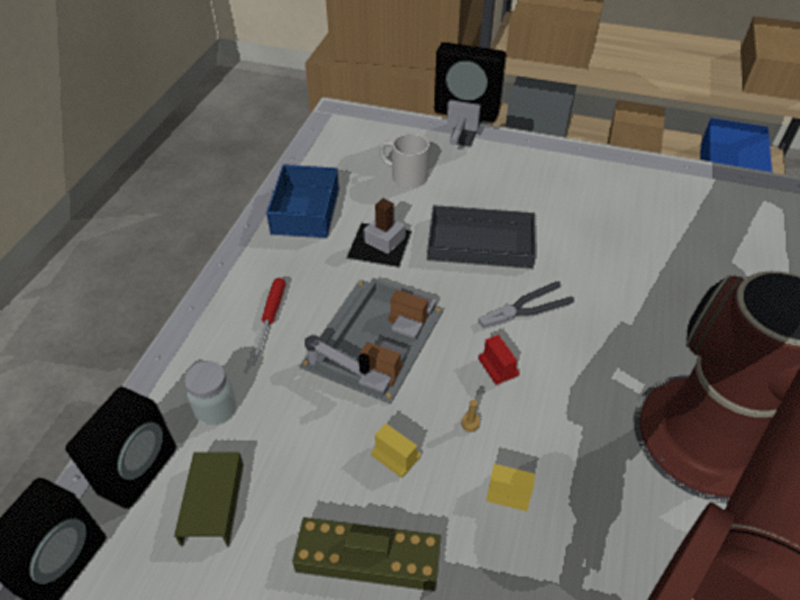

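Candidates (scene view, 800-px scale):
- **Spacers:** brown at (393,315) and (440,340). The red one at (458,285) and yellow ones at (557,307) and (519,355) are decoys.
- **Terminal block:** the olive one with brass at (597,390). The shield is at (540,478).
- **Tray:** the dark one at (330,262). The blue box is not it.
- **Knocking block:** at (296,307) on its pad.

Next are close crops for measuring.

```bash
python3 - <<'E'
from h import *
b=load('side');a=load('scene')
crop(b,185,120,345,262,5,'c1.png'); print(160*5,142*5)
A=cv2.resize(b['f'][172:262,185:290,::-1],None,fx=6.5,fy=6.5,interpolation=cv2.INTER_CUBIC);cv2.imwrite('pics/c1.png',A)
A=cv2.resize(a['f'][185:260,210:305,::-1],None,fx=8,fy=8,interpolation=cv2.INTER_CUBIC);cv2.imwrite('pics/c2.png',A)
E
```

```text
800 710
```

View pics/c1.png

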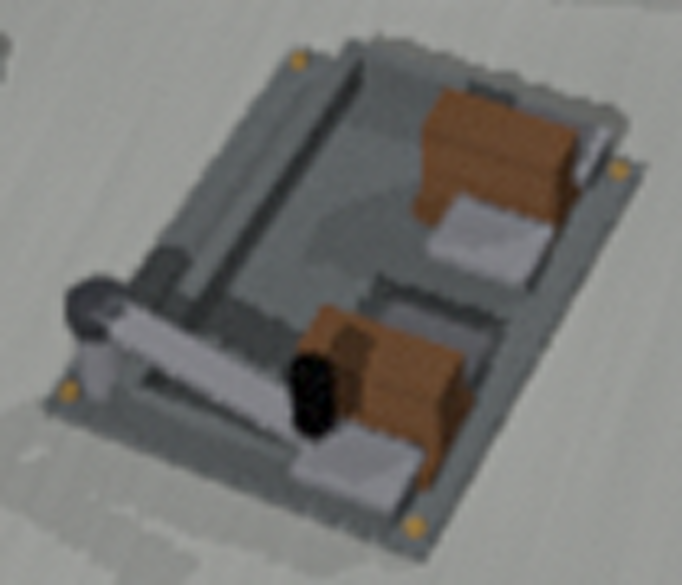

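View pics/c2.png

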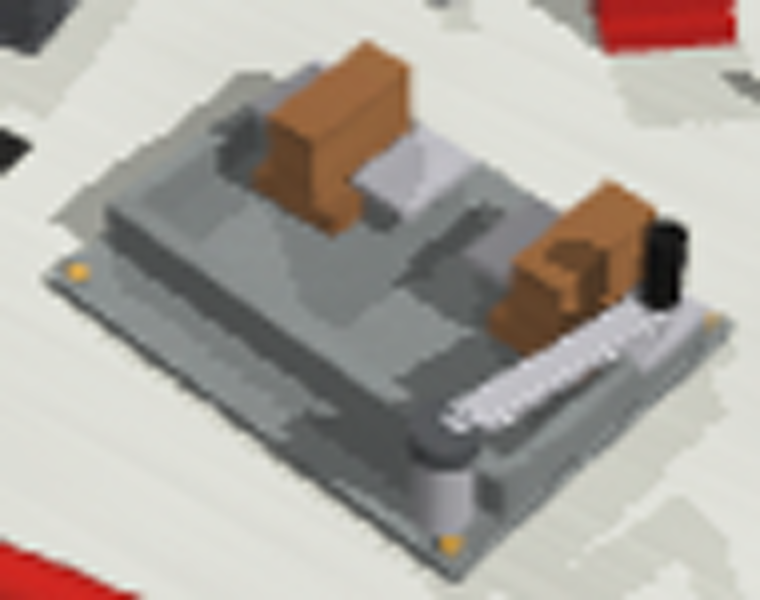

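```bash
python3 - <<'E'
from h import *
from scipy.optimize import least_squares
b=load('side');a=load('scene')
un=lambda L,k,o:(np.array(L,float)+.5)/k-.5+np.array(o)
def fit(obs,x0,fix=None):
    def r(p):
        R=Rn.from_euler('z',p[2]).as_matrix(); return np.concatenate([(pix(d,np.array(X)@R.T+[p[0],p[1],0])-uv).ravel() for d,X,uv in obs])
    s=least_squares(r,x0); return s.x, r(s.x).reshape(-1,2)
P=lambda *l:[np.array(x)/1000. for x in l]
uvb=un([(425,560),(48,405),(645,168),(412,525),(68,390),(618,170),(298,60)],6.5,(185,172))
uva=un([(455,570),(45,275),(733,320)],8,(210,185))
print(ray(b,uvb,.008).round(4)); print(ray(a,uva,.008).round(4))
obs=[(b,P((-60,113,8),(115,113,8),(-60,-113,8)),uvb[:3]),(a,P((115,113,8),(115,-113,8),(-60,113,8)),uva)]
x0=ray(b,uvb,.008);c0=(x0[1]+x0[2])/2
ydir=x0[0]-x0[2]; yaw=np.arctan2(ydir[1],ydir[0])-np.pi/2
p,r=fit(obs,[c0[0],c0[1],yaw]);print('chassis',p,np.degrees(p[2]));print(r.round(1))
np.save('ch.npy',p)
s=800/512
R=Rn.from_euler('z',p[2]).as_matrix()
kb=ray(b,un([(312,365)],6.5,(185,172)),.092)[0]; ka=ray(a,un([(665,235)],8,(210,185)),.095)[0]
for k in(kb,ka):
    q=R.T@(k-[p[0],p[1],0]); print('knob',k,q, 'lever', np.arctan2(q[1]-.09,-(q[0]-.096)))
# spacers: top corners
print('spacer tops', ((ray(b,un([(438,92),(578,130),(310,310),(465,352)],6.5,(185,172)),.058)-[p[0],p[1],0])@R).round(4))
for nm,L,d,z in [('pad',[(347,258),(402,265),(411,226),(362,224)],b,.002),('pad',[(266,325),(300,345),(333,318)],a,.002),
 ('stem',[(384,203)],b,.098),('stem',[(293,286)],a,.098),('trayrim',[(431,207),(536,213),(534,245),(430,241)],b,.035),('trayrim',[(330,228),(374,236),(288,263),(337,280)],a,.035),
 ('tbtop',[(303,519),(440,535),(437,565),(294,550)],b,.038),('tbtop',[(594,346),(622,350),(603,424),(570,416)],a,.038)]:
    x=ray(d,un(L,s,(0,0)),z); print(nm,x[:,:2].round(3).tolist(),x.mean(0).round(3))
E
```

```text
[[ 0.4991  0.095   0.008 ]
 [ 0.6707  0.0677  0.008 ]
 [ 0.4672 -0.13    0.008 ]
 [ 0.509   0.0807  0.008 ]
 [ 0.6657  0.0581  0.008 ]
 [ 0.4783 -0.1254  0.008 ]
 [ 0.6359 -0.1479  0.008 ]]
[[ 0.6719  0.067   0.008 ]
 [ 0.642  -0.1576  0.008 ]
 [ 0.4988  0.0909  0.008 ]]
chassis [ 0.5424548 -0.0279116 -0.1422197] -8.148588331761077
[[ 0.3 -0.8]
 [-0.6 -0.2]
 [ 0.2 -0.3]
 [ 0.1  0.2]
 [ 0.7 -0.1]
 [ 0.4  0.3]]
knob [0.54917922 0.07629969 0.092     ] [-0.00811446  0.10411228  0.092     ] lever 0.1347247491951865
knob [0.54904962 0.07989399 0.095     ] [-0.00875221  0.10765192  0.095     ] lever 0.16694279539307771
spacer tops [[ 0.0226 -0.0727  0.058 ]
 [-0.0407 -0.0779  0.058 ]
 [ 0.0182  0.0571  0.058 ]
 [-0.0472  0.05    0.058 ]]
pad [[0.685, -0.21], [0.575, -0.223], [0.59, -0.338], [0.69, -0.314]] [ 0.635 -0.271  0.002]
pad [[0.687, -0.322], [0.689, -0.221], [0.584, -0.215]] [ 0.653 -0.253  0.002]
stem [[0.63, -0.283]] [ 0.63  -0.283  0.098]
stem [[0.63, -0.279]] [ 0.63  -0.279  0.098]
trayrim [[0.557, -0.37], [0.347, -0.414], [0.335, -0.318], [0.532, -0.271]] [ 0.443 -0.343  0.035]
trayrim [[0.356, -0.409], [0.319, -0.296], [0.525, -0.4], [0.506, -0.264]] [ 0.426 -0.342  0.035]
tbtop [[0.553, 0.334], [0.364, 0.3], [0.357, 0.342], [0.548, 0.379]] [0.456 0.339 0.038]
tbtop [[0.365, 0.304], [0.342, 0.356], [0.542, 0.388], [0.56, 0.332]] [0.452 0.345 0.038]
```

```bash
cat >> h.py <<'E'
ch=np.load('ch.npy') if __import__('os').path.exists('ch.npy') else np.zeros(3)
def c2w(x,y,z=0):
    r=Rn.from_euler('z',ch[2]).as_matrix(); return r@(np.array([x,y,z])/1000.)+[ch[0],ch[1],0]
def w2c(X):
    r=Rn.from_euler('z',ch[2]).as_matrix(); return ((np.array(X)-[ch[0],ch[1],0])@r)*1000
def to(P,jaw=None,lab='',near=True,o=None):
    """print rows-numbers to bring TCP to P (m) with jaw axis (tool y) at world angle jaw (deg), pointing down"""
    o=o or monitor.get_obs(); R0=Rn.from_rotvec(o['tool_rot']); y=R0.as_matrix()[:,1]; j0=np.degrees(np.arctan2(y[1],y[0]))
    if jaw is None: jaw=j0
    elif near: jaw=j0+(jaw-j0+90)%180-90
    a=np.radians(jaw); Y=np.array([np.cos(a),np.sin(a),0]); Z=np.array([0,0,-1.]); M=np.c_[np.cross(Y,Z),Y,Z]
    w=np.degrees((Rn.from_matrix(M)*R0.inv()).as_rotvec()); d=(np.array(P)-o['tool_pos'])*1000
    print(lab,'jaw0 %.1f->%.1f'%(j0,jaw),'move',d.round(1),'turn',w.round(2))
E
python3 - <<'E'
from h import *
b=load('side');a=load('scene')
s=800/512
for nm,d,uv,z in[('jar',b,(207,372),.09),('screwtop',b,(478,392),.064),('redtop',b,(493,350),.045),('mugtop',b,(410,142),.09),('mugtop',a,(221,252),.09),('jar',a,(442,443),.09),('redtop',a,(458,277),.045)]:
    x=ray(d,np.array(uv)/s,z)[0]; print(nm,x.round(3),w2c(x).round(0))
o=monitor.get_obs()
R=Rn.from_rotvec(o['tool_rot']).as_matrix();print(R.round(3))
yaw=np.degrees(ch[2])
piv=np.array([96,90])
for th in (0.15,0.35,0.55,0.75,.95,1.15,1.35,1.55,1.65):
    k=piv+108*np.array([-np.cos(th),np.sin(th)])
    # tangent direction (opening)
    t=np.degrees(np.arctan2(np.cos(th),np.sin(th)))+yaw
    P=c2w(k[0],k[1],0); P[2]=.075+.054
    to(P,t,'%.2f'%th)
E
```

```text
jar [0.773 0.176 0.09 ] [199. 234.  90.]
screwtop [0.363 0.072 0.064] [-192.   73.   64.]
redtop [ 0.358 -0.032  0.045] [-182.  -30.   45.]
mugtop [ 0.64 -0.5   0.09] [ 164. -453.   90.]
mugtop [ 0.631 -0.499  0.09 ] [ 154. -454.   90.]
jar [0.776 0.184 0.09 ] [201. 243.  90.]
redtop [ 0.345 -0.033  0.045] [-195.  -33.   45.]
[[-0.96   0.281 -0.001]
 [ 0.281  0.96  -0.002]
 [ 0.    -0.002 -1.   ]]
0.15 jaw0 73.7->73.3 move [ 371.4 -520.7 -173.8] turn [ 0.1  -0.04 -0.43]
0.35 jaw0 73.7->61.8 move [ 379.7 -500.8 -173.8] turn [  0.09  -0.05 -11.89]
0.55 jaw0 73.7->50.3 move [ 391.7 -482.9 -173.8] turn [  0.09  -0.06 -23.34]
0.75 jaw0 73.7->38.9 move [ 407.  -467.8 -173.8] turn [  0.08  -0.07 -34.8 ]
0.95 jaw0 73.7->27.4 move [ 425.1 -456.  -173.8] turn [  0.07  -0.08 -46.26]
1.15 jaw0 73.7->16.0 move [ 445.1 -448.  -173.8] turn [  0.07  -0.09 -57.72]
1.35 jaw0 73.7->4.5 move [ 466.4 -444.2 -173.8] turn [ 6.000e-02 -1.000e-01 -6.918e+01]
1.55 jaw0 73.7->-7.0 move [ 487.9 -444.7 -173.8] turn [ 5.000e-02 -1.000e-01 -8.064e+01]
1.65 jaw0 73.7->-12.7 move [ 498.5 -446.5 -173.8] turn [ 5.000e-02 -1.100e-01 -8.637e+01]
```

Call:
arm_command(
  rows="60 -80 0 0 0 0;120 -160 0 0 0 0;170 -230 0 0 0 0;220 -300 0 0 0 0;270 -370 0 0 0 0;310 -440 0 0 0 0;340 -490 -10 0 0 0;371 -521 -20 0 0 0;371 -521 -20 0 0 0;371 -521 -20 0 0 0",
  jaw=0.5,
)

```text
t: 1.35
tool_pos: [0.538, 0.0893, 0.2836]
tool_rot: [-0.446, -3.109, 0.002]
contact_force: [0.7, 0.3, -0.5]
opening: 0.0428
```

```bash
python3 - <<'E'
from h import *
d=snap('wrist'); cv2.imwrite('pics/w1.png',cv2.resize(d['f'][...,::-1],(800,600),interpolation=cv2.INTER_CUBIC))
X=np.array([c2w(*p) for p in[(-60,113,8),(115,113,8),(-60,-113,8),(115,-113,8),(0,0,8)]]); print((pix(d,X)*800/512).round())
o=monitor.get_obs();print(o['tool_pos'],o['t'],o['opening'])
P=c2w(*(np.array([96,90])+108*np.array([-np.cos(.15),np.sin(.15)])),0);P[2]=.14;to(P,73.3)
P[2]=.095; print(pix(d,P)*800/512)
E
```

```text
[[389. 214.]
 [419. 417.]
 [101. 256.]
 [166. 449.]
 [261. 309.]]
[0.5408176  0.08376376 0.28272834] 1.4 0.042808126677612794
 jaw0 73.4->73.3 move [   6.    -5.1 -142.7] turn [ 0.38  0.03 -0.06]
[[386.184492   310.94248577]]
```

View pics/w1.png

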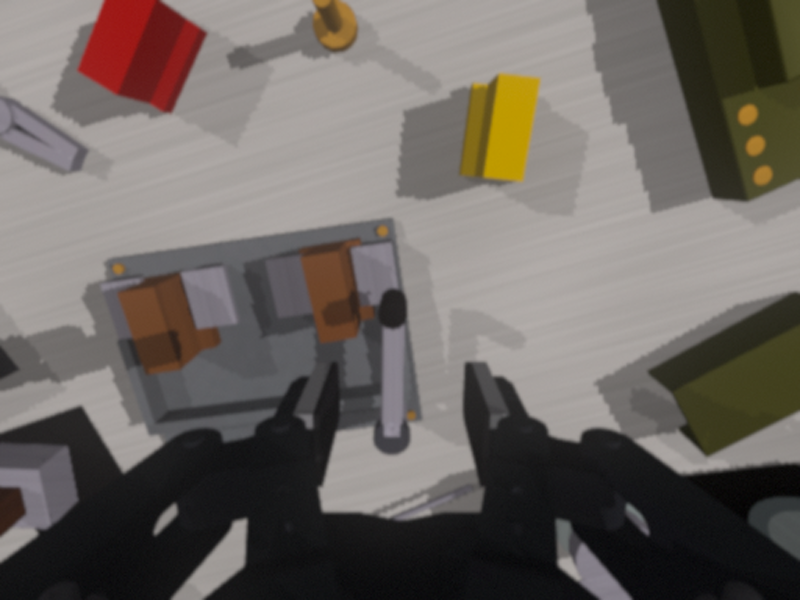

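The wrist view shows the spacers at (150,325) and (330,290), so lanes a and c. The middle lane is empty, and the knob at (392,305) is about where predicted. Now descending over it.

Call:
arm_command(
  rows="6 -5 0 0 0 0;6 -5 -40 0 0 0;6 -5 -80 0 0 0;6 -5 -110 0 0 0;6 -5 -143 0 0 0;6 -5 -143 0 0 0;6 -5 -143 0 0 0",
)

```text
t: 2.28
tool_pos: [0.5473, 0.0793, 0.141]
tool_rot: [0.453, 3.106, -0.01]
contact_force: [-0.0, 0.6, -0.4]
opening: 0.0423
```

Call:
arm_command(
  rows="0 0 0 0 0 0;0 0 0 0 0 0;0 0 0 0 0 0;0 0 0 0 0 0",
  jaw=0.27,
  squeeze=20,
)

```text
t: 2.78
tool_pos: [0.5474, 0.0793, 0.1412]
tool_rot: [0.453, 3.106, -0.01]
contact_force: [0.8, 0.7, 0.3]
opening: 0.023
```

```bash
python3 - <<'E'
from h import *
o=monitor.get_obs();print(o['tool_pos'],o['t'],o['opening'],o['contact_force'])
yaw=np.degrees(ch[2])
for th in (.3,.45,.6,.75,.9,1.05,1.2,1.35,1.5,1.65):
    k=np.array([96,90])+108*np.array([-np.cos(th),np.sin(th)])
    P=c2w(k[0],k[1],0); P[2]=.14
    to(P,np.degrees(np.arctan2(np.cos(th),np.sin(th)))+yaw,'%.2f'%th)
E
```

```text
[0.54739797 0.07925962 0.14118169] 2.775 0.022998554563210132 [0.83716415 0.74452769 0.29420823]
0.30 jaw0 73.4->64.7 move [ 5.2 14.5 -1.2] turn [ 0.39  0.1  -8.74]
0.45 jaw0 73.4->56.1 move [13.2 28.6 -1.2] turn [  0.39   0.07 -17.34]
0.60 jaw0 73.4->47.5 move [23.3 41.3 -1.2] turn [  0.4    0.04 -25.93]
0.75 jaw0 73.4->38.9 move [35.1 52.4 -1.2] turn [ 4.100e-01  1.000e-02 -3.453e+01]
0.90 jaw0 73.4->30.3 move [48.4 61.6 -1.2] turn [ 4.100e-01 -2.000e-02 -4.312e+01]
1.05 jaw0 73.4->21.7 move [62.9 68.7 -1.2] turn [ 4.100e-01 -5.000e-02 -5.172e+01]
1.20 jaw0 73.4->13.1 move [78.4 73.5 -1.2] turn [  0.41  -0.08 -60.31]
1.35 jaw0 73.4->4.5 move [94.4 76.  -1.2] turn [  0.41  -0.11 -68.91]
1.50 jaw0 73.4->-4.1 move [110.6  76.   -1.2] turn [  0.41  -0.14 -77.5 ]
1.65 jaw0 73.4->-12.7 move [126.6  73.7  -1.2] turn [  0.4   -0.18 -86.09]
```

Call:
arm_command(
  rows="5 14 0 0 0 -9;13 29 0 0 0 -17;23 41 0 0 0 -26;35 52 0 0 0 -34.5;48 62 0 0 0 -43;63 69 0 0 0 -52;78 73 0 0 0 -60;94 76 0 0 0 -69;111 76 0 0 0 -77.5;127 74 0 0 0 -86;127 74 0 0 0 -86;127 74 0 0 0 -86",
)

```text
t: 4.28
tool_pos: [0.674, 0.1532, 0.141]
tool_rot: [-2.448, -1.966, 0.011]
contact_force: [-0.2, -0.9, 0.0]
opening: 0.023
```

Call:
arm_command(
  rows="0 0 40 0 0 0;0 0 80 0 0 0;-10 -60 110 0 0 0;-15 -120 130 0 0 0;-20 -180 140 0 0 0;-25 -240 150 0 0 0;-30 -300 150 0 0 0;-35 -360 150 0 0 0;-38 -410 150 0 0 0;-38 -410 150 0 0 0;-38 -410 150 0 0 0;-38 -410 150 0 0 0",
  jaw=0.7,
)

```text
t: 5.78
tool_pos: [0.6361, -0.2554, 0.291]
tool_rot: [-2.446, -1.968, 0.011]
contact_force: [-0.1, -0.1, 0.1]
opening: 0.0596
```

```bash
python3 - <<'E'
from h import *
o=monitor.get_obs();print(o['tool_pos'],o['t'],o['opening'],o['contact_force'],o['q'])
d=snap('wrist'); b=snap('side')
W=cv2.resize(d['f'][...,::-1],(512*9//10*1,384*9//10)); S=cv2.resize(b['f'][60:330,130:350,::-1],(338,415)); 
c=np.zeros((600,800,3),np.uint8); c[:480,:]=0
cv2.imwrite('pics/w2.png',cv2.resize(d['f'][...,::-1],(800,600),interpolation=cv2.INTER_CUBIC))
X=np.array([[.63,-.281,.098],[.63,-.281,.038]]);print(pix(d,X)*800/512)
E
```

```text
[ 0.63613209 -0.25535509  0.29101195] 5.775 0.05963741056687054 [-0.14353836 -0.13553918  0.11458135] [-0.48846407  0.20235621  1.47125892 -0.00570516  1.4727335  -0.27229697]
[[399.69655677 333.94221113]
 [400.35746872 305.73545937]]
```

View pics/w2.png

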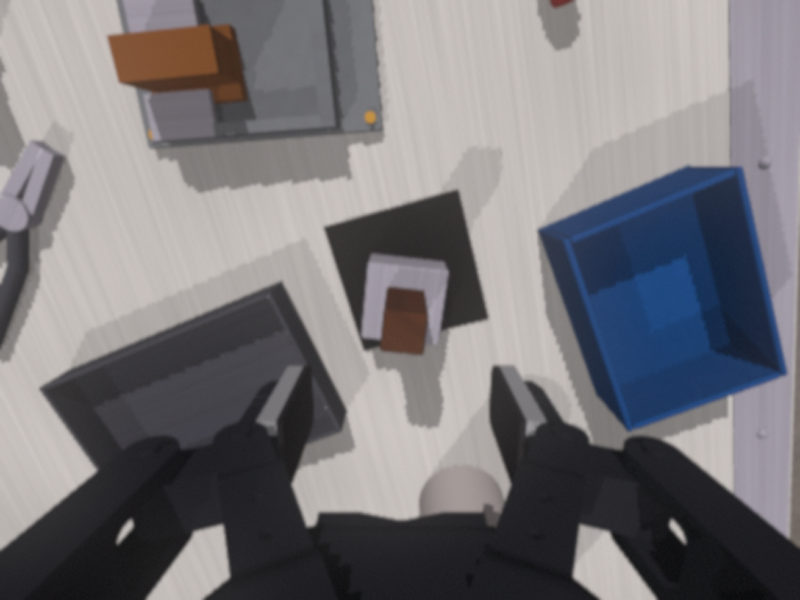

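```bash
python3 - <<'E'
from h import *
d=load('wrist'); k=800/512
g=lambda L,z: ray(d,(np.array(L,float)+.5)/k-.5,z)[:,:2]
def ang(a,b): return np.degrees(np.arctan2(*(b-a)[::-1]))
f=g([(371,254),(447,262)],.038); print('foot',f.round(4),ang(*f),np.linalg.norm(f[1]-f[0]))
s=g([(381,322),(427,325),(424,354),(380,351)],.098);print('stem',s.round(4),s.mean(0),ang(s[0],s[1]),ang(s[3],s[2]))
s=g([(403,288)],.038);print
p=g([(325,229),(458,191),(487,317),(362,350)],.002);print('pad',p.round(4),p[[0,2]].mean(0),p[[1]],ang(p[0],p[1]))
t=g([(281,284),(345,410),(42,387)],.035);print('tray',t.round(4),'centre',t[1]*.5+t[2]*.5,ang(t[2],t[0]),np.linalg.norm(t[2]-t[0]),np.linalg.norm(t[1]-t[0]))
c=g([(382,130)],.008);print('chassis corner 115,-113',c,c2w(115,-113))
E
```

```text
foot [[ 0.6174 -0.2379]
 [ 0.6702 -0.2554]] -18.33926250905047 0.05556239410497544
stem [[ 0.6203 -0.2707]
 [ 0.6476 -0.2786]
 [ 0.642  -0.2972]
 [ 0.6153 -0.2893]] [ 0.63128881 -0.2839427 ] -16.14229269543237 -16.376411368685016
pad [[ 0.5824 -0.2165]
 [ 0.6907 -0.2101]
 [ 0.6961 -0.3164]
 [ 0.5866 -0.3233]] [ 0.63923873 -0.26648067] [[ 0.69068801 -0.21014376]] 3.379381542538188
tray [[ 0.5461 -0.2462]
 [ 0.5667 -0.3587]
 [ 0.3336 -0.2874]] centre [ 0.45013036 -0.32304591] 10.980133355800218 0.21648974011604533 0.11437067308312565
chassis corner 115,-113 [[ 0.64332936 -0.15494681]] [ 0.64027703 -0.15607092  0.        ]
```

```bash
python3 - <<'E'
from h import *
crop(load('wrist'),220,150,300,235,7,'c3.png')
E
```

```text
(no output)
```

View pics/c3.png

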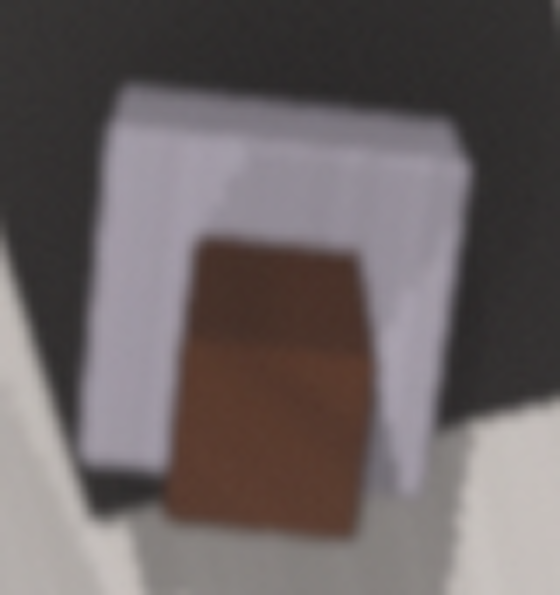

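```bash
python3 - <<'E'
from h import *
d=load('wrist')
g=lambda L,z: ray(d,(np.array(L,float)+.5)/7-.5+[220,150],z)[:,:2]
ang=lambda v:np.degrees(np.arctan2(v[1],v[0]))
for n,L,z in(('stem',[(187,342),(375,355),(357,537),(165,517)],.098),('foot',[(110,125),(470,163),(415,490),(80,465)],.038)):
    s=g(L,z);print(n,s.round(4).tolist(),s.mean(0).round(4),[ang(s[1]-s[0]),ang(s[2]-s[3]),ang(s[0]-s[3])-90,ang(s[1]-s[2])-90])
to([.631,-.279,.098-36*.001+.073+.003],-16,'grasp')
E
```

```text
stem [[0.6244, -0.2638], [0.6492, -0.2711], [0.6414, -0.2969], [0.6157, -0.2883]] [ 0.6327 -0.28  ] [np.float64(-16.357015498769467), np.float64(-18.57890998804746), np.float64(-19.71732810071724), np.float64(-16.760729351129612)]
foot [[0.6139, -0.2431], [0.6699, -0.2617], [0.6501, -0.3161], [0.595, -0.2995]] [ 0.6322 -0.2801] [np.float64(-18.381378010612018), np.float64(-16.746970882603648), np.float64(-18.462487073821677), np.float64(-19.994016726083586)]
grasp jaw0 -12.4->-16.0 move [  -5.3  -23.6 -153.1] turn [ 0.16 -0.39 -3.64]
```

Call:
arm_command(
  rows="-4 -25 -20 0 0 -5.6;-4 -25 -70 0 0 -5.6;-4 -25 -120 0 0 -5.6;-4 -25 -160 0 0 -5.6;-4 -25 -176 0 0 -5.6;-4 -25 -176 0 0 -5.6;-4 -25 -176 0 0 -5.6",
)

```text
t: 6.75
tool_pos: [0.6336, -0.2809, 0.1178]
tool_rot: [2.539, 1.847, -0.008]
contact_force: [-0.1, 0.2, 0.8]
opening: 0.0599
```

Call:
arm_command(
  rows="0 0 0 0 0 0;0 0 0 0 0 0;0 0 0 0 0 0;0 0 0 0 0 0;0 0 0 0 0 0;0 0 0 0 0 0",
  jaw=0,
  squeeze=90,
)

```text
t: 7.5
tool_pos: [0.6345, -0.2814, 0.1202]
tool_rot: [2.537, 1.846, -0.007]
contact_force: [-2.4, 1.3, 6.0]
opening: 0.0273
```

```bash
python3 - <<'E'
from h import *
o=monitor.get_obs();print(o['tool_pos'],o['t'],o['opening'],o['contact_force'])
yaw=np.degrees(ch[2]); z=o['tool_pos'][2]+.028
for p in((-90,-64),(-34,-64),(-24,-64),(-90,64),(-24,64)):
    P=c2w(*p);P[2]=z;to(P,yaw,str(p))
E
```

```text
[ 0.63446099 -0.28142868  0.12020719] 7.5 0.027265502189333095 [-2.35900533  1.3420049   5.96601823]
(-90, -64) jaw0 -17.9->-8.1 move [-190.2  202.9   28. ] turn [ 0.33 -0.04  9.79]
(-34, -64) jaw0 -17.9->-8.1 move [-134.7  195.    28. ] turn [ 0.33 -0.04  9.79]
(-24, -64) jaw0 -17.9->-8.1 move [-124.8  193.6   28. ] turn [ 0.33 -0.04  9.79]
(-90, 64) jaw0 -17.9->-8.1 move [-172.   329.6   28. ] turn [ 0.33 -0.04  9.79]
(-24, 64) jaw0 -17.9->-8.1 move [-106.7  320.3   28. ] turn [ 0.33 -0.04  9.79]
```

Call:
arm_command(
  rows="0 0 30 0 0 0;0 0 60 0 0 0;-20 20 90 0 0 3;-60 60 90 0 0 6;-100 100 90 0 0 9.8;-140 150 90 0 0 9.8;-170 180 90 0 0 9.8;-192 203 90 0 0 9.8;-192 203 90 0 0 9.8;-192 203 90 0 0 9.8",
)

```text
t: 8.75
tool_pos: [0.4427, -0.0787, 0.2103]
tool_rot: [2.369, 2.055, -0.006]
contact_force: [0.4, -0.1, -3.0]
opening: 0.0272
```

```bash
python3 - <<'E'
from h import *
o=monitor.get_obs();print(o['tool_pos'],o['t'],o['opening'],o['contact_force'])
b=snap('side'); a=snap('scene')
A=cv2.resize(b['f'][110:260,185:320,::-1],None,fx=4,fy=4,interpolation=cv2.INTER_CUBIC)
cv2.imwrite('pics/c4.png',A)
yaw=np.degrees(ch[2])
P=c2w(-92,-64);P[2]=.149;to(P,yaw)
E
```

```text
[ 0.44268823 -0.07865045  0.21034184] 8.75 0.027167106000762775 [ 0.39945696 -0.09564797 -3.00638071]
 jaw0 -8.2->-8.1 move [ -0.7   0.8 -61.4] turn [0.35 0.02 0.02]
```

View pics/c4.png

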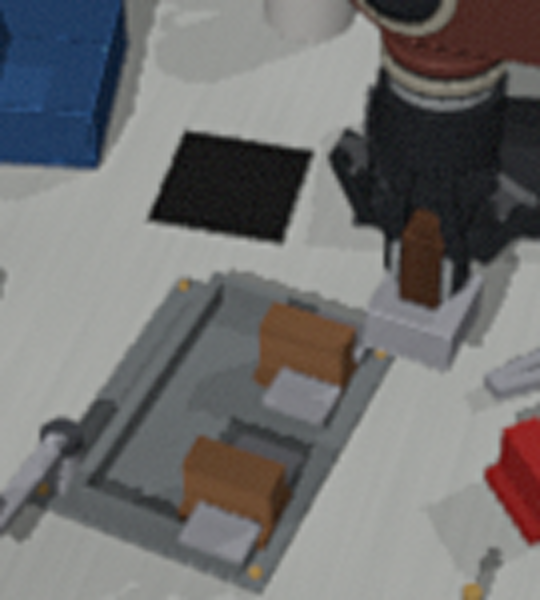

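The block is held upright and the lever is wide open. Next I lower the block behind spacer a.

Call:
arm_command(
  rows="-1 1 -20 0 0 0;-1 1 -45 0 0 0;-1 1 -61 0 0 0;-1 1 -61 0 0 0;-1 1 -61 0 0 0",
)

```text
t: 9.48
tool_pos: [0.4427, -0.0784, 0.1502]
tool_rot: [2.37, 2.053, -0.005]
contact_force: [0.3, -0.5, -3.2]
opening: 0.0271
```

```bash
python3 - <<'E'
from h import *
o=monitor.get_obs();print(o['tool_pos'],w2c(o['tool_pos']),o['contact_force'])
yaw=np.degrees(ch[2])
for x in(-75,-55,-40,-24):
    P=c2w(x,-64);P[2]=.149;to(P,yaw,x)
E
```

```text
[ 0.44267067 -0.07837077  0.15023844] [-91.62456699 -64.09319881 150.23844187] [ 0.33015287 -0.45082541 -3.24596759]
-75 jaw0 -8.2->-8.1 move [16.5 -2.3 -1.2] turn [0.37 0.09 0.04]
-55 jaw0 -8.2->-8.1 move [36.3 -5.1 -1.2] turn [0.37 0.09 0.04]
-40 jaw0 -8.2->-8.1 move [51.1 -7.2 -1.2] turn [0.37 0.09 0.04]
-24 jaw0 -8.2->-8.1 move [67.  -9.5 -1.2] turn [0.37 0.09 0.04]
```

Call:
arm_command(
  rows="10 -1.4 -1 0 0 0;20 -2.8 -1 0 0 0;27 -3.8 -1 0 0 0;34 -4.8 -1 0 0 0;41 -5.8 -1 0 0 0;48 -6.8 -1 0 0 0;55 -7.8 -1 0 0 0;61 -8.7 -1 0 0 0;65 -9.2 -1 0 0 0;67 -9.5 -1 0 0 0;67 -9.5 -1 0 0 0;67 -9.5 -1 0 0 0",
)

```text
t: 10.98
tool_pos: [0.5097, -0.0879, 0.1494]
tool_rot: [2.37, 2.053, -0.005]
contact_force: [-0.3, -0.2, -3.1]
opening: 0.027
```

```bash
python3 - <<'E'
from h import *
o=monitor.get_obs();print(o['tool_pos'],w2c(o['tool_pos']),o['contact_force'],o['t'])
b=snap('side')
A=cv2.resize(b['f'][140:260,185:305,::-1],None,fx=5,fy=5,interpolation=cv2.INTER_CUBIC)
cv2.imwrite('pics/c5.png',A)
for x in(31,37,43): print(x,((pix(b,[c2w(x+31,-51,58),c2w(x+31,-77,58),c2w(x-31,-51,58)])-[185,140]+.5)*5-.5).round().tolist())
E
```

```text
[ 0.50971986 -0.08789972  0.1493886 ] [-23.90168091 -64.02234344 149.38860363] [-0.32987934 -0.1534986  -3.07834827] 10.975
31 [[256.0, 235.0], [277.0, 204.0], [357.0, 270.0]]
37 [[247.0, 231.0], [268.0, 201.0], [347.0, 266.0]]
43 [[237.0, 228.0], [258.0, 198.0], [337.0, 263.0]]
```

View pics/c5.png

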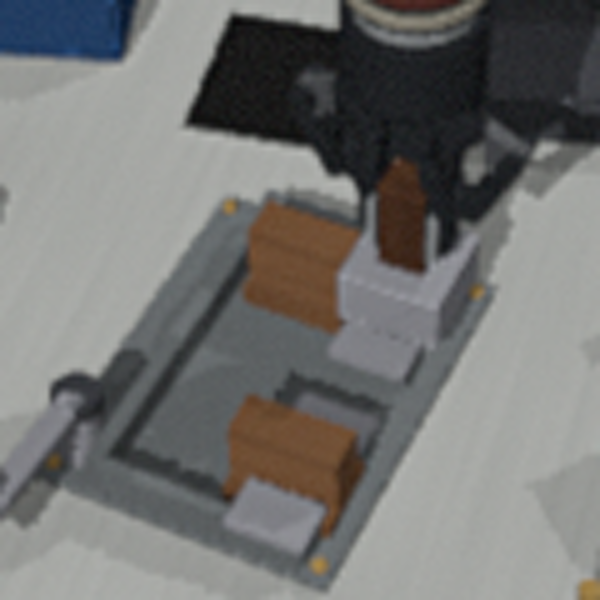

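Spacer a now sits at about x = 37 mm in the well, with its corner seen at (248,237). Next is spacer c.

Call:
arm_command(
  rows="-20 3 0 0 0 0;-45 6.5 0 0 0 0;-67 9.6 0 0 0 0;-64 35 0 0 0 0;-60 60 0 0 0 0;-56 90 0 0 0 0;-51 120 0 0 0 0;-49 136 0 0 0 0;-49 136 0 0 0 0;-49 136 0 0 0 0",
)

```text
t: 12.28
tool_pos: [0.4606, 0.0475, 0.1493]
tool_rot: [2.37, 2.053, -0.005]
contact_force: [-0.4, 0.2, -3.2]
opening: 0.027
```

```bash
python3 - <<'E'
from h import *
o=monitor.get_obs();print(o['tool_pos'],w2c(o['tool_pos']),o['contact_force'])
P=c2w(-24,64);P[2]=.149;to(P,np.degrees(ch[2]))
E
```

```text
[0.46058756 0.04754144 0.14929646] [-91.73546859  63.08733448 149.29645978] [-0.37047531  0.19204321 -3.18566231]
 jaw0 -8.2->-8.1 move [67.2 -8.7 -0.3] turn [0.41 0.1  0.06]
```

Call:
arm_command(
  rows="10 -0.6 0 0 0 0;20 -2 0 0 0 0;27 -3 0 0 0 0;34 -4 0 0 0 0;41 -5 0 0 0 0;48 -6 0 0 0 0;55 -7 0 0 0 0;61 -7.9 0 0 0 0;65 -8.5 0 0 0 0;67.2 -8.7 0 0 0 0;67.2 -8.7 0 0 0 0;67.2 -8.7 0 0 0 0",
)

```text
t: 13.78
tool_pos: [0.5278, 0.0389, 0.1494]
tool_rot: [2.369, 2.053, -0.005]
contact_force: [-0.7, -0.5, -3.2]
opening: 0.027
```

```bash
python3 - <<'E'
from h import *
o=monitor.get_obs();print(o['tool_pos'],w2c(o['tool_pos']),o['contact_force'],o['t'])
# pad centre, block underside 2mm: TCP z .1202
P=np.array([.6385,-.266,.1215]); to(P,3.4)
E
```

```text
[0.52780045 0.0388754  0.14937859] [-23.97284245  64.03559248 149.37859392] [-0.72729368 -0.48783476 -3.23841014] 13.775
 jaw0 -8.2->3.4 move [ 110.7 -304.9  -27.9] turn [ 0.4   0.16 11.6 ]
```

Call:
arm_command(
  rows="-20 3 0 0 0 0;-25 3 40 0 0 0;-20 -20 75 0 0 0;0 -70 75 0 0 0;30 -130 75 0 0 0;60 -190 75 0 0 0;90 -250 75 0 0 0;111 -305 75 0 0 0;111 -305 75 0 0 0;111 -305 40 0 0 0;111 -305 0 0 0 0;111 -305 0 0 0 0",
)

```text
t: 15.28
tool_pos: [0.636, -0.2639, 0.1442]
tool_rot: [-2.372, -2.056, 0.01]
contact_force: [-0.3, 0.7, -3.3]
opening: 0.0272
```

Call:
arm_command(
  rows="0 0 -14 0 0 0;0 0 -22 0 0 0;0 0 -26 0 0 0;0 0 -28 0 0 0;0 0 -28 0 0 0;0 0 -28 0 0 0",
)

```text
t: 16.02
tool_pos: [0.6367, -0.264, 0.1204]
tool_rot: [-2.372, -2.056, 0.01]
contact_force: [-6.3, 4.2, 10.2]
opening: 0.0271
```

```bash
python3 - <<'E'
from h import *
o=monitor.get_obs();print(o['tool_pos'],o['contact_force'],o['t'])
E
```

```text
[ 0.63665706 -0.26397478  0.12039712] [-6.30614955  4.20903375 10.196347  ] 16.025
```

Call:
arm_command(
  rows="0 0 0 0 0 0;0 0 0 0 0 0;0 0 0 0 0 0;0 0 0 0 0 0;0 0 40 0 0 0;0 0 90 0 0 0;0 0 120 0 0 0;0 0 130 0 0 0",
  jaw=0.7,
)

```text
t: 17.02
tool_pos: [0.6375, -0.2645, 0.2533]
tool_rot: [2.372, 2.057, -0.007]
contact_force: [0.7, 0.3, -1.3]
opening: 0.0597
```

```bash
python3 - <<'E'
from h import *
o=monitor.get_obs();print(o['tool_pos'],o['contact_force'],o['t'],o['opening'])
P=c2w(37,-64);P[2]=.2;to(P,81.8)
P[2]=.045+.054; to(P,81.8)
E
```

```text
[ 0.63752975 -0.26448759  0.25331238] [ 0.72814603  0.2880971  -1.34884208] 17.025 0.059701806681290936
 jaw0 -8.2->81.8 move [-67.5 168.  -53.3] turn [ 0.31  0.1  89.96]
 jaw0 -8.2->81.8 move [ -67.5  168.  -154.3] turn [ 0.31  0.1  89.96]
```

Call:
arm_command(
  rows="-7 18 0 0 0 10;-15 37 0 0 0 20;-22 56 0 0 0 30;-30 75 0 0 0 40;-37 94 0 0 0 50;-45 112 0 0 0 60;-52 131 -10 0 0 70;-60 150 -20 0 0 80;-67.5 168 -40 0 0 90;-67.5 168 -53 0 0 90;-67.5 168 -53 0 0 90;-67.5 168 -53 0 0 90",
  jaw=0.5,
)

```text
t: 18.52
tool_pos: [0.5705, -0.0972, 0.2007]
tool_rot: [0.226, 3.128, -0.004]
contact_force: [0.2, -0.2, 0.1]
opening: 0.0426
```

```bash
python3 - <<'E'
from h import *
o=monitor.get_obs();print(o['tool_pos'],o['opening'],o['t'])
d=snap('wrist'); cv2.imwrite('pics/w3.png',cv2.resize(d['f'][...,::-1],(800,600),interpolation=cv2.INTER_CUBIC))
k=800/512
for y in(-64,64): print(((pix(d,[c2w(37+sx*31,y+sy*13,58) for sx,sy in((-1,-1),(1,-1),(1,1),(-1,1))])+.5)*k-.5).round().tolist())
P=c2w(37,-64);P[2]=.104;to(P,81.8)
print('kb stem',pix(d,[[.6367,-.264,.098]])*k)
E
```

```text
[ 0.57052089 -0.09720109  0.20067422] 0.04261505276298734 18.525
[[373.0, 252.0], [376.0, 371.0], [426.0, 371.0], [428.0, 252.0]]
[[642.0, 252.0], [623.0, 371.0], [674.0, 371.0], [696.0, 252.0]]
 jaw0 81.7->81.8 move [ -0.7   0.7 -97.1] turn [0.17 0.33 0.06]
kb stem [[ 67.14129257 522.62439708]]
```

View pics/w3.png

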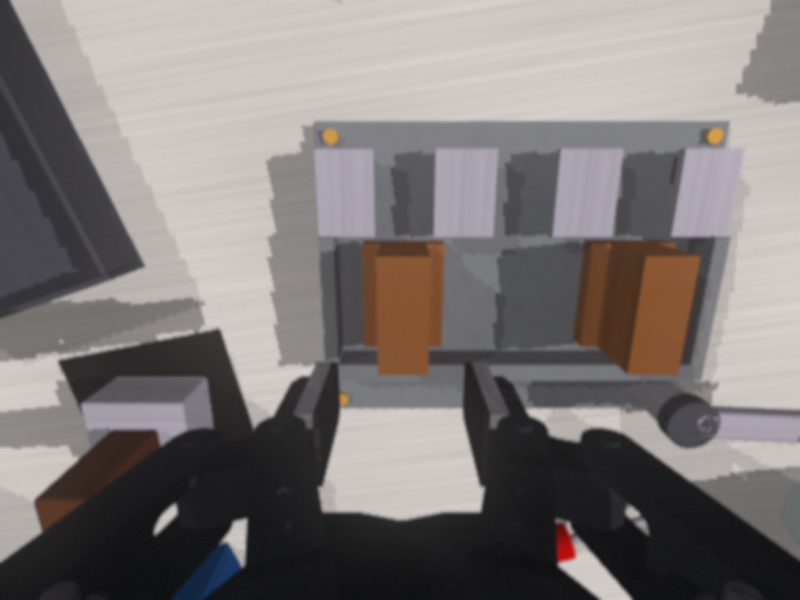

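Both spacers are fully in the well, within about 2 mm of prediction, and the knocking block stands on its pad. Grasping spacer a.

Call:
arm_command(
  rows="-0.7 0.7 -40 0 0 0;-0.7 0.7 -75 0 0 0;-0.7 0.7 -97 0 0 0;-0.7 0.7 -97 0 0 0;-0.7 0.7 -97 0 0 0",
)

```text
t: 19.2
tool_pos: [0.5711, -0.0971, 0.1057]
tool_rot: [0.226, 3.125, -0.005]
contact_force: [-0.3, -0.0, -0.1]
opening: 0.0426
```

Call:
arm_command(
  rows="0 0 0 0 0 0;0 0 0 0 0 0;0 0 0 0 0 0;0 0 0 0 0 0;0 0 0 0 0 0",
  jaw=0,
  squeeze=40,
)

```text
t: 19.82
tool_pos: [0.5723, -0.0975, 0.1077]
tool_rot: [0.226, 3.122, -0.006]
contact_force: [-0.5, -0.5, 6.2]
opening: 0.0256
```

Call:
arm_command(
  rows="0 0 20 0 0 0;0 0 50 0 0 0;0 0 80 0 0 0;0 0 100 0 0 0;0 0 100 0 0 0",
)

```text
t: 20.45
tool_pos: [0.5733, -0.0978, 0.2102]
tool_rot: [0.226, 3.117, -0.008]
contact_force: [-0.2, 0.4, -1.0]
opening: 0.0252
```

```bash
python3 - <<'E'
from h import *
o=monitor.get_obs();print(o['tool_pos'],o['opening'],o['t'],o['contact_force'])
tc=np.array([.449,-.324]); a=np.radians(11.)
ex=np.array([np.cos(a),np.sin(a)])
for s in(.045,-.05): P=np.r_[tc+s*ex,.17]; to(P,101)
E
```

```text
[ 0.5732799  -0.09776787  0.21015157] 0.025211799799555762 20.45 [-0.19058493  0.40592196 -0.97345478]
 jaw0 81.7->101.0 move [ -80.1 -217.6  -40.2] turn [ 0.19  0.94 19.29]
 jaw0 81.7->101.0 move [-173.4 -235.8  -40.2] turn [ 0.19  0.94 19.29]
```

Call:
arm_command(
  rows="-25 -35 0 0 0.9 5;-50 -70 0 0 0.9 10;-75 -105 0 0 0.9 15;-100 -140 0 0 0.9 19;-125 -175 0 0 0.9 19;-150 -210 0 0 0.9 19;-177 -247 0 0 0.9 19;-177 -247 -30 0 0.9 19;-177 -247 -60 0 0.9 19;-177 -247 -90 0 0.9 19;-177 -247 -101 0 0.9 19;-177 -247 -101 0 0.9 19",
)

```text
t: 21.95
tool_pos: [0.3957, -0.344, 0.1079]
tool_rot: [0.293, -3.127, 0.001]
contact_force: [0.2, 0.0, -0.1]
opening: 0.0251
```

```bash
python3 - <<'E'
from h import *
o=monitor.get_obs();print(o['tool_pos'],o['opening'],o['t'],o['contact_force'])
d=snap('side');crop(d,170,110,370,250,4,'c6.png')
E
```

```text
[ 0.39572438 -0.34404959  0.10786671] 0.025096696645136887 21.95 [ 0.18132026  0.00418488 -0.11088104]
```

View pics/c6.png

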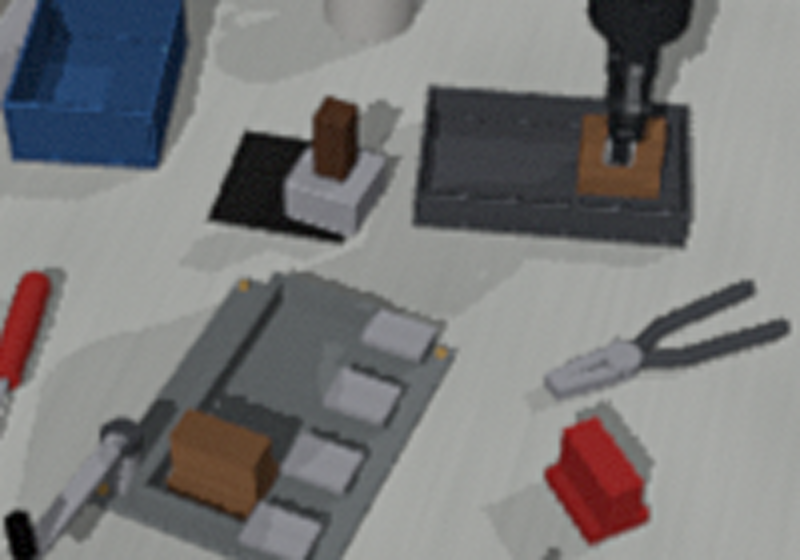

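Spacer a is over the tray floor, seen at (620,155). The knocking block has been bumped to the edge of its pad at (335,180), so I'll fix that later. Releasing and moving on to spacer c.

Call:
arm_command(
  rows="0 0 -2 0 0 0;0 0 -2 0 0 0;0 0 -2 0 0 0;0 0 -2 0 0 0;0 0 40 0 0 0;0 0 90 0 0 0;0 0 110 0 0 0;0 0 110 0 0 0",
  jaw=0.5,
)

```text
t: 23.0
tool_pos: [0.3969, -0.3454, 0.2208]
tool_rot: [-0.293, 3.125, -0.009]
contact_force: [-0.0, -0.4, 0.1]
opening: 0.0427
```

```bash
python3 - <<'E'
from h import *
o=monitor.get_obs();print(o['tool_pos'],o['opening'],o['t'],o['contact_force'])
P=c2w(37,64);P[2]=.2;to(P,81.8)
E
```

```text
[ 0.39685884 -0.34535894  0.22076719] 0.04269294707684414 23.0 [-0.01296399 -0.44695476  0.11945009]
 jaw0 100.7->81.8 move [191.3 375.6 -20.8] turn [  0.35   0.14 -18.92]
```

Call:
arm_command(
  rows="24 47 0 0 0 -5;48 94 0 0 0 -10;72 141 0 0 0 -15;96 188 0 0 0 -19;120 235 0 0 0 -19;144 282 0 0 0 -19;168 329 0 0 0 -19;191 376 -20 0 0 -19;191 376 -20 0 0 -19;191 376 -20 0 0 -19;191 376 -20 0 0 -19",
)

```text
t: 24.38
tool_pos: [0.5874, 0.0296, 0.2003]
tool_rot: [0.229, 3.132, -0.01]
contact_force: [-0.2, -0.4, 0.9]
opening: 0.0428
```

```bash
python3 - <<'E'
from h import *
o=monitor.get_obs();print(o['tool_pos'],o['opening'],o['t'],o['contact_force'])
P=c2w(37,64);P[2]=.105;to(P,81.8)
E
```

```text
[0.58742444 0.02959258 0.20030058] 0.04281856201280419 24.375 [-0.2334174  -0.39768266  0.93037588]
 jaw0 81.6->81.8 move [  0.7   0.6 -95.3] turn [0.38 0.03 0.17]
```

Call:
arm_command(
  rows="0.7 0.6 -40 0 0 0;0.7 0.6 -75 0 0 0;0.7 0.6 -96 0 0 0;0.7 0.6 -96 0 0 0;0.7 0.6 -96 0 0 0",
)

```text
t: 25.0
tool_pos: [0.5892, 0.0298, 0.106]
tool_rot: [0.23, 3.129, -0.01]
contact_force: [0.0, 0.1, 0.2]
opening: 0.043
```

Call:
arm_command(
  rows="0 0 0 0 0 0;0 0 0 0 0 0;0 0 0 0 0 0;0 0 0 0 0 0;0 0 0 0 0 0",
  jaw=0,
)

```text
t: 25.62
tool_pos: [0.5905, 0.0297, 0.108]
tool_rot: [0.229, 3.126, -0.01]
contact_force: [-0.7, -0.5, 5.8]
opening: 0.0251
```

Call:
arm_command(
  rows="0 0 20 0 0 0;0 0 50 0 0 0;0 0 80 0 0 0;0 0 105 0 0 0;0 0 105 0 0 0",
)

```text
t: 26.25
tool_pos: [0.5919, 0.0297, 0.2166]
tool_rot: [0.229, 3.12, -0.01]
contact_force: [-0.4, -0.2, -0.3]
opening: 0.0255
```

```bash
python3 - <<'E'
from h import *
o=monitor.get_obs();print(o['tool_pos'],o['opening'],o['t'],o['contact_force'])
P=[.445+.048*.98,-.335+.048*.19,.112]; to(P,101)
E
```

```text
[0.59186187 0.02971737 0.21656749] 0.02549270068077667 26.25 [-0.36086859 -0.2170614  -0.26276939]
 jaw0 81.6->101.0 move [ -99.8 -355.6 -104.6] turn [ 0.3   0.79 19.38]
```

Call:
arm_command(
  rows="-14 -50 0 0 0.8 5;-28 -100 0 0 0.8 10;-42 -150 0 0 0.8 15;-56 -200 0 0 0.8 19.4;-70 -250 0 0 0.8 19.4;-85 -305 0 0 0.8 19.4;-100 -356 0 0 0.8 19.4;-100 -356 -20 0 0.8 19.4;-100 -356 -50 0 0.8 19.4;-100 -356 -80 0 0.8 19.4;-100 -356 -106 0 0.8 19.4;-100 -356 -106 0 0.8 19.4",
)

```text
t: 27.75
tool_pos: [0.4905, -0.324, 0.107]
tool_rot: [0.303, -3.123, 0.0]
contact_force: [-0.1, 0.7, -0.2]
opening: 0.0251
```

Call:
arm_command(
  rows="0 0 -3 0 0 0;0 0 -3 0 0 0;0 0 -3 0 0 0",
)

```text
t: 28.12
tool_pos: [0.4907, -0.3239, 0.1046]
tool_rot: [0.303, -3.123, 0.001]
contact_force: [-0.7, 0.1, -1.3]
opening: 0.0254
```

Call:
arm_command(
  rows="0 0 0 0 0 0;0 0 0 0 0 0;0 0 0 0 0 0;0 0 0 0 0 0;0 0 40 0 0 0;0 0 90 0 0 0;20 10 130 0 0 0;50 20 180 0 0 0;60 20 200 0 0 0;60 20 200 0 0 0;60 20 200 0 0 0",
  jaw=0.5,
)

```text
t: 29.5
tool_pos: [0.5498, -0.3037, 0.3027]
tool_rot: [0.302, -3.121, -0.002]
contact_force: [0.7, -0.7, -0.7]
opening: 0.0425
```

```bash
python3 - <<'E'
from h import *
o=monitor.get_obs();print(o['tool_pos'],o['opening'],o['t'],o['contact_force'])
snap('side');snap('scene')
d=snap('wrist'); cv2.imwrite('pics/w4.png',cv2.resize(d['f'][...,::-1],(800,600),interpolation=cv2.INTER_CUBIC))
E
```

```text
[ 0.54981304 -0.30369202  0.30268706] 0.042471561536803565 29.5 [ 0.66947567 -0.70836012 -0.73635132]
```

View pics/w4.png

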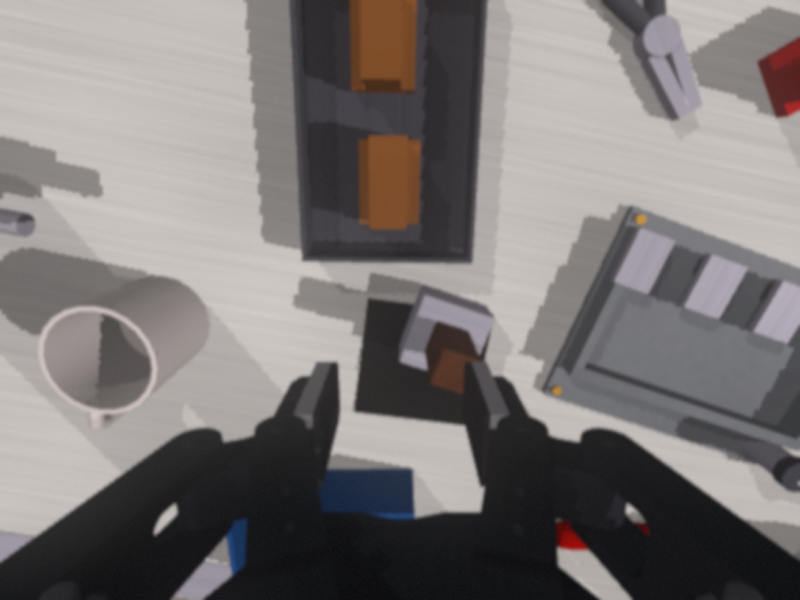

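Both spacers lie in the tray, at (383,40) and (390,182). The knocking block is still upright but shifted to (445,335). I'll fit its pose in code.

```bash
python3 - <<'E'
from h import *
from scipy.optimize import minimize
def kbfit(d,box,x0):
    f=d['f'].astype(int);r,g,b=f[...,0],f[...,1],f[...,2]
    u0,v0,u1,v1=box; W=np.zeros(r.shape,bool);W[v0:v1,u0:u1]=1
    stem=(r>1.35*b)&W; foot=(b-r>4)&(r>70)&W
    hull=lambda X: cv2.convexHull(np.round(pix(d,X)*16).astype(np.int32)[:,None])
    def bx(p,h,z0,z1):
        c=np.array([[i,j] for i in(-h,h) for j in(-h,h)])@np.array([[np.cos(p[2]),np.sin(p[2])],[-np.sin(p[2]),np.cos(p[2])]])+p[:2]
        return np.vstack([np.c_[c,np.full(4,z)] for z in(z0,z1)])
    def cost(p):
        S=np.zeros(r.shape,np.uint8);F=S.copy()
        cv2.fillConvexPoly(S,hull(bx(p,.014,.038,.098)),1,cv2.LINE_8,4);cv2.fillConvexPoly(F,hull(bx(p,.03,.002,.038)),1,cv2.LINE_8,4)
        F[S>0]=0;S=S>0;F=F>0
        return 2-(S&stem).sum()/(S|stem).sum()-(F&foot).sum()/(F|foot).sum()
    best=min((cost(q),tuple(q)) for q in [np.array(x0)+[dx,dy,t] for dx in np.arange(-.03,.031,.006) for dy in np.arange(-.03,.031,.006) for t in np.radians(np.arange(-40,50,15))])
    m=minimize(cost,best[1],method='Nelder-Mead',options=dict(initial_simplex=np.array(best[1])+np.array([[0,0,0],[.004,0,0],[0,.004,0],[0,0,.15]]),maxiter=300))
    return m.x,m.fun,stem.sum(),foot.sum()
d=load('wrist');k=800/512
g=lambda L,z: ray(d,(np.array(L,float)+.5)/k-.5,z)[:,:2]
c=g([(440,340)],.05)[0];print('x0',c)
x,fn,ns,nf=kbfit(d,(int(385/k),int(270/k),int(500/k),int(405/k)),[c[0],c[1],0]);print('wrist',x,np.degrees(x[2]),fn,ns,nf)
b=load('side');u=pix(b,[[*c,.05]])[0].astype(int);print(u)
try:
    x2,fn,ns,nf=kbfit(b,(u[0]-25,u[1]-35,u[0]+25,u[1]+25),[c[0],c[1],0]);print('side',x2,np.degrees(x2[2]),fn,ns,nf)
except Exception as e: print(e)
p=g([(367,300),(357,410)],.002);print('pad',p)
t=g([(302,262),(472,262)],.035);print('tray end',t,t.mean(0))
to([x[0],x[1],.2],np.degrees(x[2]))
to([x[0],x[1],.2],np.degrees(x[2])+90)
E
```

```text
x0 [ 0.59609581 -0.26270363]
wrist [ 0.60100702 -0.25722581  0.18678734] 10.702126234754004 1.0540695647386964 967 343
[254 148]
side [ 0.59985286 -0.26125272  0.12314175] 7.055502685517373 0.5498969679128644 183 282
pad [[ 0.58942995 -0.32380958]
 [ 0.69471285 -0.314776  ]]
tray end [[ 0.5596742  -0.37685037]
 [ 0.53491932 -0.24991049]] [ 0.54729676 -0.31338043]
 jaw0 101.0->190.7 move [  51.4   46.5 -102.3] turn [ 0.25 -0.34 89.66]
 jaw0 101.0->100.7 move [  51.4   46.5 -102.3] turn [-0.06 -0.38 -0.34]
```

```bash
python3 - <<'E'
from h import *
crop(load('wrist'),225,170,325,270,6,'c7.png')
E
```

```text
(no output)
```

View pics/c7.png

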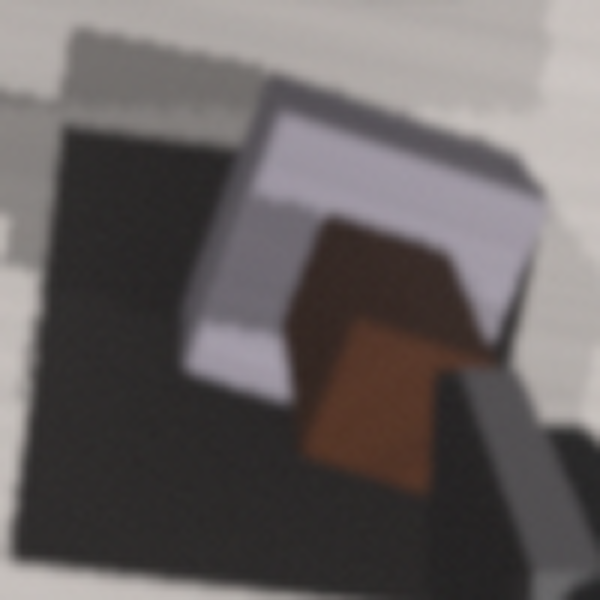

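```bash
python3 - <<'E'
from h import *
d=load('wrist')
g=lambda L,z: ray(d,(np.array(L,float)+.5)/6-.5+[225,170],z)[:,:2]
ang=lambda v:np.degrees(np.arctan2(v[1],v[0]))
for L,z in(([(280,112),(545,200),(185,372)],.038),([(357,320),(497,365),(303,455)],.098)):
    s=g(L,z);print(s.round(4).tolist(),(s[1]+s[2])/2,ang(s[1]-s[0])-90,ang(s[2]-s[0]),np.linalg.norm(s[1]-s[0]),np.linalg.norm(s[2]-s[0]))
E
```

```text
[[0.5661, -0.2808], [0.574, -0.224], [0.6251, -0.2887]] [ 0.59955676 -0.2563327 ] -7.862371473848668 -7.6422871480831045 0.05732602866812918 0.059504323867278455
[[0.5844, -0.2668], [0.5879, -0.2414], [0.6108, -0.2705]] [ 0.59935994 -0.2559491 ] -7.853734467985717 -8.056325011053692 0.025678250610189687 0.026715448287354133
```

Call:
arm_command(
  rows="25 24 0 0 0 -10;50 48 -20 0 0 -19;50 48 -70 0 0 -19;50 48 -120 0 0 -19;50 48 -160 0 0 -19;50 48 -182 0 0 -19;50 48 -182 0 0 -19;50 48 -182 0 0 -19",
  jaw=0.7,
)

```text
t: 30.65
tool_pos: [0.6006, -0.2564, 0.1224]
tool_rot: [-0.218, -3.131, -0.002]
contact_force: [-0.2, -1.2, 1.7]
opening: 0.0597
```

Call:
arm_command(
  rows="0 0 0 0 0 0;0 0 0 0 0 0;0 0 0 0 0 0;0 0 0 0 0 0;0 0 0 0 0 0;0 0 0 0 0 0",
  jaw=0,
  squeeze=60,
)

```text
t: 31.4
tool_pos: [0.6018, -0.2572, 0.1248]
tool_rot: [0.218, 3.134, -0.001]
contact_force: [0.1, -1.1, 5.8]
opening: 0.0274
```

Call:
arm_command(
  rows="0 0 10 0 0 0;10 -2 15 0 0 0;20 -5 15 0 0 0;30 -8 15 0 0 0;39 -10 15 0 0 0;39 -10 10 0 0 0;39 -10 4 0 0 0;39 -10 1 0 0 0;39 -10 0 0 0 0;39 -10 0 0 0 0",
)

```text
t: 32.65
tool_pos: [0.6407, -0.2672, 0.1249]
tool_rot: [0.218, 3.134, -0.001]
contact_force: [-0.8, 0.0, -2.6]
opening: 0.0274
```

Call:
arm_command(
  rows="0 0 0 0 0 0;0 0 0 0 0 0;0 0 0 0 0 0;0 0 0 0 0 0;0 0 40 0 0 0;0 0 90 0 0 0;0 10 140 0 0 0;-10 40 180 0 0 0;-10 40 180 0 0 0",
  jaw=0.6,
)

```text
t: 33.78
tool_pos: [0.6321, -0.2265, 0.3109]
tool_rot: [0.215, 3.125, -0.006]
contact_force: [-0.3, -1.0, -0.1]
opening: 0.0513
```

```bash
python3 - <<'E'
from h import *
o=monitor.get_obs();print(o['tool_pos'],o['opening'],o['t'],o['contact_force'],o['q'])
# terminal block view position
to([.42,.30,.32],81)
E
```

```text
[ 0.63208291 -0.2264895   0.31092732] 0.051336787107766346 33.775 [-0.26722263 -0.95849654 -0.05071225] [-4.54786481e-01  1.51545297e-01  1.49519199e+00 -6.08957027e-05
  1.48484351e+00 -1.88823654e+00]
 jaw0 82.1->81.0 move [-212.1  526.5    9.1] turn [ 0.26  0.51 -1.13]
```

Call:
arm_command(
  rows="-16 52 10 0 0 0;-32 103 10 0 0 0;-48 155 10 0 0 0;-64 206 10 0 0 0;-80 258 10 0 0 0;-96 310 10 0 0 0;-112 361 10 0 0 0;-128 413 10 0 0 0;-145 465 10 0 0 5;-160 516 10 0 0 10;-177 568 10 0 0 18;-177 568 10 0 0 18",
)

```text
t: 35.28
tool_pos: [0.4536, 0.3439, 0.3191]
tool_rot: [-0.285, 3.121, -0.005]
contact_force: [0.4, -1.4, 0.1]
opening: 0.0513
```

Call:
arm_command(
  rows="0 0 0 0 0 0;0 0 0 0 0 0;0 0 0 0 0 0",
)

```text
t: 35.65
tool_pos: [0.4542, 0.3429, 0.3189]
tool_rot: [-0.282, 3.122, -0.005]
contact_force: [0.1, -0.1, -0.4]
opening: 0.0513
```

```bash
python3 - <<'E'
from h import *
o=monitor.get_obs();print(o['tool_pos'],o['opening'],o['t'],o['contact_force'],o['q'][5])
d=snap('wrist'); cv2.imwrite('pics/w5.png',cv2.resize(d['f'][...,::-1],(800,600),interpolation=cv2.INTER_CUBIC))
E
```

```text
[0.45416918 0.3428513  0.31885127] 0.051283977520307555 35.65 [ 0.11136187 -0.10598991 -0.43161476] -1.232243893509666
```

View pics/w5.png

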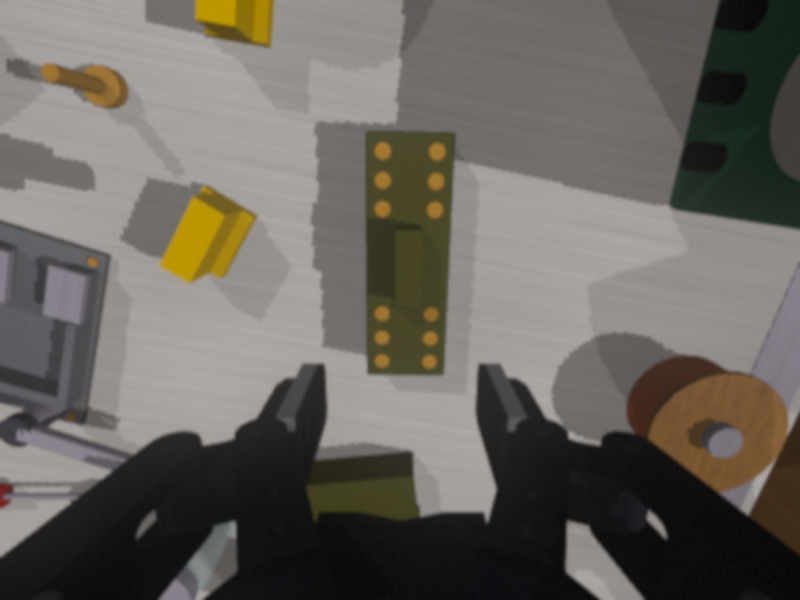

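```bash
python3 - <<'E'
from h import *
d=load('wrist');k=800/512
g=lambda L,z: ray(d,(np.array(L,float)+.5)/k-.5,z)[:,:2]
ang=lambda v:np.degrees(np.arctan2(v[1],v[0]))
s=g([(366,131),(455,133),(443,374),(369,374)],.038);n=np.linalg.norm
print(s.round(4),s.mean(0),ang(s[1]-s[0]),ang(s[2]-s[3]),ang(s[3]-s[0]),ang(s[2]-s[1]),n(s[1]-s[0]),n(s[2]-s[3]),n(s[3]-s[0]),n(s[2]-s[1]))
s=g([(395,229),(422,229),(421,307),(396,307)],.062); print('rib',s.round(4),s.mean(0),n(s[1]-s[0]),n(s[2]-s[1]))
c=s.mean(0)
E
```

```text
[[0.3653 0.3004]
 [0.355  0.3646]
 [0.5457 0.3957]
 [0.5571 0.3336]] [0.45577843 0.34857833] 99.12677100721689 100.40967979036155 9.817744014817995 9.282881408799128 0.06499534410620127 0.06319091341344679 0.19458097020472315 0.19315274922925046
rib [[0.4284 0.3335]
 [0.4249 0.3527]
 [0.483  0.3634]
 [0.4864 0.3447]] [0.45570273 0.34857128] 0.019496629351026747 0.05902220908317991
```

```bash
python3 - <<'E'
from h import *
to([.4557,.3486,.113],99.6)
E
```

```text
jaw0 100.3->99.6 move [   1.6    5.6 -206. ] turn [ 0.15  0.43 -0.72]
```

Call:
arm_command(
  rows="1.6 5.6 -40 0.2 0.4 -0.7;1.6 5.6 -90 0.2 0.4 -0.7;1.6 5.6 -140 0.2 0.4 -0.7;1.6 5.6 -180 0.2 0.4 -0.7;1.6 5.6 -200 0.2 0.4 -0.7;1.6 5.6 -206 0.2 0.4 -0.7;1.6 5.6 -206 0.2 0.4 -0.7;1.6 5.6 -206 0.2 0.4 -0.7",
  jaw=0.5,
)

```text
t: 36.7
tool_pos: [0.4569, 0.3492, 0.1151]
tool_rot: [-0.263, 3.127, 0.004]
contact_force: [-0.5, 0.4, -0.1]
opening: 0.0427
```

Call:
arm_command(
  rows="0 0 0 0 0 0;0 0 0 0 0 0;0 0 0 0 0 0;0 0 0 0 0 0;0 0 0 0 0 0;0 0 0 0 0 0",
  jaw=0,
  squeeze=80,
)

```text
t: 37.45
tool_pos: [0.4578, 0.3495, 0.1169]
tool_rot: [-0.263, 3.124, 0.004]
contact_force: [-0.9, -2.1, 6.2]
opening: 0.0197
```

Call:
arm_command(
  rows="0 0 20 0 0 0;0 0 50 0 0 0;0 0 90 0 0 0;0 0 120 0 0 0;0 0 120 0 0 0",
)

```text
t: 38.08
tool_pos: [0.459, 0.3504, 0.2408]
tool_rot: [-0.263, 3.118, 0.01]
contact_force: [-0.2, -0.3, -3.3]
opening: 0.0199
```

```bash
python3 - <<'E'
from h import *
o=monitor.get_obs();print(o['tool_pos'],o['opening'],o['t'],o['contact_force'],o['wrist_torque'],o['q'][5])
P=c2w(37,0);P[2]=.24;to(P,99.6-99.6-8.15,near=False)
E
```

```text
[0.45901482 0.35038199 0.24080917] 0.0199268112776401 38.075 [-0.24458834 -0.30262164 -3.30180395] [ 0.03073271  0.02424896 -0.01460605] -1.2160037569984663
 jaw0 99.6->-8.2 move [ 120.1 -383.5   -0.8] turn [   0.36    0.85 -107.79]
```

Call:
arm_command(
  rows="10 -32 0 0 0.1 -9;20 -64 0 0 0.2 -18;30 -96 0 0 0.3 -27;40 -128 0 0 0.3 -36;50 -160 0 0.1 0.4 -45;60 -192 0 0.1 0.5 -54;70 -224 0 0.2 0.6 -63;80 -256 0 0.2 0.7 -72;90 -288 0 0.3 0.7 -81;100 -320 0 0.3 0.8 -90;110 -352 0 0.3 0.8 -99;119 -385 0 0.36 0.85 -107.8",
)

```text
t: 39.58
tool_pos: [0.5772, -0.0354, 0.2383]
tool_rot: [-2.377, -2.05, 0.003]
contact_force: [0.1, 0.1, -3.9]
opening: 0.0201
```

Call:
arm_command(
  rows="0 0 0 0 0 0;0 0 0 0 0 0;0 0 0 0 0 0",
)

```text
t: 39.95
tool_pos: [0.5766, -0.0345, 0.2374]
tool_rot: [-2.374, -2.051, 0.004]
contact_force: [-1.8, -0.1, -3.8]
opening: 0.0203
```

```bash
python3 - <<'E'
from h import *
o=monitor.get_obs();print(o['tool_pos'],o['opening'],o['t'],o['contact_force'],o['wrist_torque'],o['q'][5],w2c(o['tool_pos']))
P=c2w(37,-2);P[2]=.16;to(P,-8.15)
d=snap('wrist'); cv2.imwrite('pics/w6.png',cv2.resize(d['f'][...,::-1],(800,600),interpolation=cv2.INTER_CUBIC))
k=800/512;R=Rn.from_rotvec(o['tool_rot']).as_matrix()
print('block top corners if centred in TCP',((pix(d,[o['tool_pos']+R@np.array([sx*.098,sy*.033,.079]) for sx,sy in((1,1),(1,-1),(-1,-1),(-1,1))])+.5)*k-.5).round().tolist())
print('well',((pix(d,[c2w(x,y,30) for x,y in((0,-102),(74,-102),(74,102),(0,102))])+.5)*k-.5).round().tolist())
E
```

```text
[ 0.57661682 -0.03446752  0.23737503] 0.020281752926023557 39.95 [-1.8467276  -0.06649504 -3.76443776] [-0.05542613 -0.02786877 -0.03295499] -0.04285066139737983 [ 34.74635703  -1.64757216 237.37502961]
 jaw0 -8.4->-8.2 move [  2.2  -0.7 -77.4] turn [-0.09 -0.29  0.21]
block top corners if centred in TCP [[506.0, 82.0], [288.0, 81.0], [320.0, 588.0], [475.0, 589.0]]
well [[351.0, 428.0], [457.0, 428.0], [469.0, 113.0], [339.0, 114.0]]
```

View pics/w6.png

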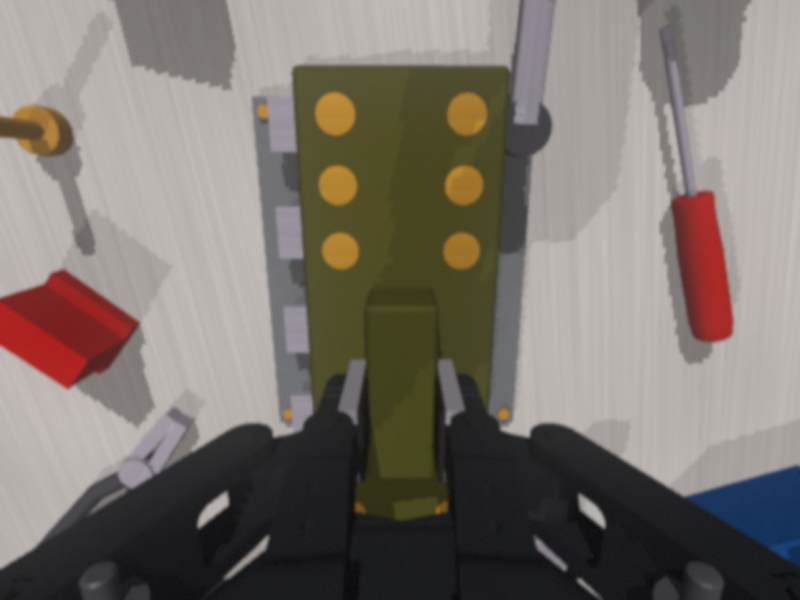

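```bash
python3 - <<'E'
from h import *
d=load('wrist');k=800/512
o=monitor.get_obs();R=Rn.from_rotvec(o['tool_rot']).as_matrix();o['tool_pos']
pp=lambda X:((pix(d,X)+.5)*k-.5).round().tolist()
for off in(0,.0025,.0045):
    print(off,'edge',pp([o['tool_pos']+R@np.array([.098+off,sy*.033,.079]) for sy in(1,-1)]),'rib',pp([o['tool_pos']+R@np.array([.03+off,sy*.011,.055]) for sy in(1,-1)]),'rows',pp([o['tool_pos']+R@np.array([x+off,.033,.079]) for x in(.098,.04)]))
print(R.round(3))
print('plate',pp([c2w(-60,113,8),c2w(115,113,8)]),'piv',pp([c2w(96,90,59)]))
E
```

```text
0 edge [[507.0, 81.0], [288.0, 81.0]] rib [[435.0, 320.0], [360.0, 320.0]] rows [[507.0, 81.0], [496.0, 270.0]]
0.0025 edge [[507.0, 72.0], [288.0, 72.0]] rib [[435.0, 312.0], [359.0, 312.0]] rows [[507.0, 72.0], [496.0, 262.0]]
0.0045 edge [[508.0, 65.0], [287.0, 65.0]] rib [[435.0, 306.0], [359.0, 306.0]] rows [[508.0, 65.0], [496.0, 257.0]]
[[ 0.145  0.989 -0.004]
 [ 0.989 -0.145  0.001]
 [ 0.001 -0.005 -1.   ]]
plate [[246.0, 99.0], [531.0, 98.0]] piv [[518.0, 131.0]]
```

```bash
python3 - <<'E'
from h import *
P=c2w(38.5,-3.5);P[2]=.155;to(P,-8.15)
E
```

```text
jaw0 -8.4->-8.2 move [  3.3  -2.4 -82.8] turn [-0.08 -0.25  0.21]
```

Call:
arm_command(
  rows="3.3 -2.4 -30 0 -0.2 0.2;3.3 -2.4 -60 0 -0.2 0.2;3.3 -2.4 -83 0 -0.2 0.2;3.3 -2.4 -83 0 -0.2 0.2;3.3 -2.4 -83 0 -0.2 0.2",
)

```text
t: 40.62
tool_pos: [0.5807, -0.0366, 0.156]
tool_rot: [-2.373, -2.058, -0.002]
contact_force: [0.7, 0.8, -3.3]
opening: 0.0203
```

```bash
python3 - <<'E'
from h import *
o=monitor.get_obs();print(w2c(o['tool_pos']),o['contact_force'],o['wrist_torque'])
P=c2w(38.5,-3.5);P[2]=.126;to(P,-8.15)
E
```

```text
[ 39.13119053  -3.15456482 156.00385169] [ 0.70545252  0.77421114 -3.34323965] [-0.06787077 -0.02060449  0.04288096]
 jaw0 -8.1->-8.1 move [ -0.7  -0.3 -30. ] turn [-0.06  0.05 -0.03]
```

Call:
arm_command(
  rows="-0.7 -0.3 -6 0 0 0;-0.7 -0.3 -12 0 0 0;-0.7 -0.3 -18 0 0 0;-0.7 -0.3 -24 0 0 0;-0.7 -0.3 -24 0 0 0",
)

```text
t: 41.25
tool_pos: [0.5795, -0.0368, 0.131]
tool_rot: [-2.372, -2.058, -0.0]
contact_force: [-0.2, 0.3, -3.5]
opening: 0.0202
```

```bash
python3 - <<'E'
from h import *
o=monitor.get_obs();print(o['tool_pos'],w2c(o['tool_pos']),o['contact_force'],o['wrist_torque'])
E
```

```text
[ 0.57950526 -0.03681525  0.13101117] [ 37.93840601  -3.56219647 131.01117296] [-0.24768806  0.34948865 -3.52505501] [-0.02360915  0.00690499  0.0246753 ]
```

It's below the wall tops with no contact. Seating and releasing.

Call:
arm_command(
  rows="0 0 -3 0 0 0;0 0 -5.5 0 0 0;0 0 -5.5 0 0 0;0 0 -5.5 0 0 0",
)

```text
t: 41.75
tool_pos: [0.5796, -0.0369, 0.1256]
tool_rot: [-2.372, -2.058, -0.0]
contact_force: [0.4, -0.6, -3.3]
opening: 0.0201
```

Call:
arm_command(
  rows="0 0 0 0 0 0;0 0 0 0 0 0;0 0 0 0 0 0;0 0 0 0 0 0;0 0 30 0 0 0;0 0 70 0 0 0;0 0 100 0 0 0;0 0 110 0 0 0",
  jaw=0.5,
)

```text
t: 42.75
tool_pos: [0.5806, -0.0371, 0.2383]
tool_rot: [2.372, 2.057, 0.005]
contact_force: [0.1, -0.9, -0.4]
opening: 0.0427
```

```bash
python3 - <<'E'
from h import *
o=monitor.get_obs();print(o['tool_pos'],o['contact_force'],o['opening'],o['t'])
yaw=np.degrees(ch[2])
th=1.61
k=np.array([96,90])+108*np.array([-np.cos(th),np.sin(th)]);P=c2w(*k);P[2]=.24
to(P,np.degrees(np.arctan2(np.cos(th),np.sin(th)))+yaw);P[2]=.14;to(P)
snap('side');snap('scene');b=load('side')
crop(b,170,110,330,260,4,'c8.png')
pp=lambda X:((pix(b,X)-[170,110]+.5)*4-.5).round().tolist()
print('knob top',pp([P*[1,1,0]+[0,0,.095]]),'tb top',pp([c2w(37+sx*33,sy*98,46) for sx,sy in((-1,-1),(1,-1),(1,1),(-1,1))]))
E
```

```text
[ 0.58057481 -0.03705316  0.23829625] [ 0.05146377 -0.93257629 -0.40808996] 0.04266580448108887 42.75
 jaw0 -8.1->-10.4 move [ 89.2 190.9   1.7] turn [-0.02  0.21 -2.28]
 jaw0 -8.1->-8.1 move [ 89.2 190.9 -98.3] turn [-0.02  0.21 -0.  ]
knob top [[21.0, 521.0]] tb top [[368.0, 300.0], [285.0, 272.0], [152.0, 468.0], [242.0, 503.0]]
```

View pics/c8.png

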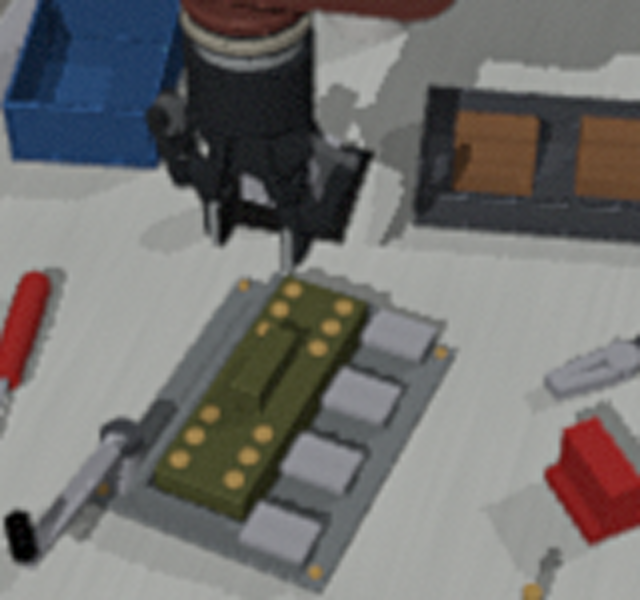

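The terminal block is seated flat: its corners match the prediction within about 4 px, and the knob is at (18,522) as predicted. Now closing the lever.

Call:
arm_command(
  rows="20 42 0 0 0 0;45 95 0 0 0 -1;65 140 0 0 0 -2;89 191 0 0 0 -2.3;89 191 0 0 0 -2.3;89 191 -30 0 0 -2.3;89 191 -65 0 0 -2.3;89 191 -98 0 0 -2.3;89 191 -98 0 0 -2.3;89 191 -98 0 0 -2.3",
)

```text
t: 44.1
tool_pos: [0.6691, 0.1536, 0.139]
tool_rot: [2.414, 2.01, 0.003]
contact_force: [0.4, 0.4, 0.7]
opening: 0.0427
```

Call:
arm_command(
  rows="0 0 0 0 0 0;0 0 0 0 0 0;0 0 0 0 0 0;0 0 0 0 0 0",
  jaw=0.27,
  squeeze=20,
)

```text
t: 44.6
tool_pos: [0.6699, 0.1536, 0.1401]
tool_rot: [2.413, 2.009, 0.006]
contact_force: [1.5, -0.2, 1.9]
opening: 0.0228
```

```bash
python3 - <<'E'
from h import *
o=monitor.get_obs();print(o['tool_pos'],o['t'],o['opening'],o['contact_force'])
yaw=np.degrees(ch[2])
for th in (1.45,1.3,1.15,1.,.85,.7,.55,.4,.25,.12,0,-.02):
    k=np.array([96,90])+108*np.array([-np.cos(th),np.sin(th)])
    P=c2w(k[0],k[1],0); P[2]=.14
    to(P,np.degrees(np.arctan2(np.cos(th),np.sin(th)))+yaw,'%.2f'%th)
E
```

```text
[0.6699043  0.15359898 0.14006728] 44.6 0.022847244305139965 [ 1.4763387  -0.20603698  1.91498879]
1.45 jaw0 -10.5->-1.2 move [-17.3   1.9  -0.1] turn [-0.07  0.22  9.22]
1.30 jaw0 -10.5->7.4 move [-33.5   1.1  -0.1] turn [-0.08  0.22 17.82]
1.15 jaw0 -10.5->16.0 move [-49.4  -2.2  -0.1] turn [-0.1   0.21 26.41]
1.00 jaw0 -10.5->24.6 move [-64.5  -7.8  -0.1] turn [-0.12  0.21 35.01]
0.85 jaw0 -10.5->33.1 move [-78.7 -15.6  -0.1] turn [-0.13  0.2  43.6 ]
0.70 jaw0 -10.5->41.7 move [-91.6 -25.4  -0.1] turn [-0.15  0.19 52.19]
0.55 jaw0 -10.5->50.3 move [-1.028e+02 -3.710e+01 -1.000e-01] turn [-0.16  0.18 60.79]
0.40 jaw0 -10.5->58.9 move [-1.122e+02 -5.030e+01 -1.000e-01] turn [-0.18  0.17 69.38]
0.25 jaw0 -10.5->67.5 move [-1.195e+02 -6.470e+01 -1.000e-01] turn [-0.2   0.16 77.98]
0.12 jaw0 -10.5->75.0 move [-1.24e+02 -7.80e+01 -1.00e-01] turn [-0.21  0.15 85.43]
0.00 jaw0 -10.5->-98.1 move [-1.266e+02 -9.070e+01 -1.000e-01] turn [  0.14   0.22 -87.7 ]
-0.02 jaw0 -10.5->-97.0 move [-1.269e+02 -9.290e+01 -1.000e-01] turn [  0.13   0.22 -86.55]
```

Call:
arm_command(
  rows="-17 2 0 0 0 9;-33.5 1 0 0 0 18;-49 -2 0 0 0 26.5;-64.5 -8 0 0 0 35;-79 -15.5 0 0 0 43.5;-91.5 -25 0 0 0 52;-103 -37 0 0 0 61;-112 -50 0 0 0 69.5;-119.5 -65 0 0 0 78;-124 -78 0 0 0 85.5;-126.5 -90.5 0 0 0 92;-127 -93.5 0 0 0 92",
)

```text
t: 46.1
tool_pos: [0.5426, 0.0604, 0.1402]
tool_rot: [-0.235, -3.131, -0.01]
contact_force: [0.5, 9.3, 1.4]
opening: 0.0231
```

Call:
arm_command(
  rows="0 -1 0 0 0 0;0 -1.5 0 0 0 0;0 -1.5 0 0 0 0",
)

```text
t: 46.48
tool_pos: [0.5426, 0.0604, 0.1402]
tool_rot: [-0.237, -3.13, -0.014]
contact_force: [0.2, 5.8, 0.5]
opening: 0.0233
```

```bash
python3 - <<'E'
from h import *
o=monitor.get_obs();print(o['tool_pos'],w2c(o['tool_pos']),o['t'],o['opening'],o['contact_force'])
E
```

```text
[0.542592   0.06036304 0.1401729 ] [-12.37629667  87.40285458 140.17290381] 46.475 0.023278089256608188 [0.16010597 5.8414276  0.48814748]
```

The lever is against its stop: about 6–9 N with the knob at chassis y ≈ 90. Relieving, lifting off and moving clear for the final check.

Call:
arm_command(
  rows="0 2 0 0 0 0;0 2 0 0 0 0;0 2 30 0 0 0;0 2 70 0 0 0;-10 20 110 0 0 0;-40 60 150 0 0 0;-80 120 170 0 0 0;-110 170 180 0 0 0;-130 220 180 0 0 0;-130 220 180 0 0 0;-130 220 180 0 0 0",
)

```text
t: 47.85
tool_pos: [0.4126, 0.2801, 0.3198]
tool_rot: [-0.237, -3.13, -0.012]
contact_force: [-0.4, -0.1, -0.6]
opening: 0.0229
```

```bash
python3 - <<'E'
from h import *
from scipy.optimize import minimize
o=monitor.get_obs();print(o['tool_pos'],o['t'],o['contact_force'])
old=load('side')['f'].astype(int);b=snap('side');a=snap('scene')
def stat(m): 
    ys,xs=np.nonzero(m); return len(xs),(xs.mean(),ys.mean()) if len(xs) else None
for nm,d in(('side',b),('scene',a)):
    f=d['f'].astype(int)
    # knob: black blob near predicted (lever 0)
    P=c2w(-12,90,77);u=pix(d,P)[0]; r=8;x,y=u.round().astype(int)
    S=f[y-r:y+r+1,x-r:x+r+1].max(2)<45; n,c=stat(S); print(nm,'knob pred',u.round(1),'dark',n,np.array(c)+[x-r,y-r] if c else None)
    for th in(0,.12): 
        print('  th',th,pix(d,c2w(96-108*np.cos(th),90+108*np.sin(th),77))[0].round(1))
    # olive block centroid
    rr,g,bb=f[...,0],f[...,1],f[...,2]
    # knock stem brown centroid near predicted
    u=pix(d,[.6395,-.2665,.068])[0].round().astype(int); r=14
    W=f[u[1]-r:u[1]+r,u[0]-r:u[0]+r]; m=(W[...,0]>1.4*W[...,2])&(W[...,0]>30); n,c=stat(m); print('  stem pred',u,'seen',n,np.array(c)+u-r if c else None)
    # spacers in tray
    for s in(-.05,.048):
        X=[.445+s*.98,-.335+s*.19,.055];u=pix(d,X)[0].round().astype(int);print('  spacer px colour',u,f[u[1],u[0]])
    m=(g>rr*1.0)&(g>bb*1.6)&(g>40); 
    X=[c2w(37+x,y,46) for x,y in((-25,-60),(25,-60),(25,60),(-25,60))]; print('  block',[f[int(v),int(w)].tolist() for w,v in pix(d,X).round()])
E
```

```text
[0.41256594 0.28012315 0.31982037] 47.85 [-0.42106146 -0.07369821 -0.5535405 ]
side knob pred [236.7 227.8] dark 137 [239.24817518 227.84671533]
  th 0 [236.7 227.8]
  th 0.12 [234.1 231.5]
  stem pred [241 140] seen 534 [244.47940075 141.10674157]
  spacer px colour [324 142] [80 46 42]
  spacer px colour [292 140] [77 42 38]
  block [[128, 125, 113], [102, 92, 50], [130, 109, 64], [7, 0, 7]]
scene knob pred [288.5 214.6] dark 39 [288.48717949 214.64102564]
  th 0 [288.5 214.6]
  th 0.12 [291.5 216.8]
  stem pred [189 193] seen 174 [190.12068966 191.18390805]
  spacer px colour [217 152] [109  75  47]
  spacer px colour [205 167] [158 108  65]
  block [[153, 132, 68], [179, 147, 71], [152, 133, 66], [222, 175, 81]]
```

```bash
python3 - <<'E'
from h import *
a=load('scene');f=a['f'].astype(int)
W=f[170:215,170:210];m=(W[...,0]>1.4*W[...,2])&(W[...,0]>30);ys,xs=np.nonzero(m)
print('stem seen u',xs.min()+170,xs.max()+170,'v',ys.min()+170,ys.max()+170)
for z in(.038,.098): print(z,pix(a,[[.6395+i*.014,-.2665+j*.014,z] for i in(-1,1) for j in(-1,1)]).round(1).tolist())
top=ys.min();print('row mean u',[ (v+170,xs[ys==v].mean()+170) for v in range(top,ys.max()+1,5)])
print(workorder.finish_job())
E
```

```text
stem seen u 184 209 v 170 201
0.038 [[189.9, 195.1], [196.1, 198.4], [184.3, 199.7], [190.5, 203.1]]
0.098 [[187.9, 182.1], [194.3, 185.3], [182.2, 186.6], [188.6, 190.0]]
row mean u [(170, np.float64(204.0)), (175, np.float64(204.0)), (180, np.float64(205.5)), (185, np.float64(189.0)), (190, np.float64(189.5)), (195, np.float64(190.5)), (200, np.float64(190.0))]
the job is handed in; nothing more can be done
None
```

The job is done and handed in at about 48 s of the 208 s allowed; the hand-in gives no verdict.

**What I did:**
- I opened the lever to about 1.6 rad.
- I knocked both spacers, in lanes a and c, into the well with the block. The middle lane was empty. Both were lifted out and released in the dark tray.
- The knocking block was bumped about 37 mm sideways partway through, so I picked it up again and set it back at the middle of its pad.
- I seated the terminal block in the well and swung the lever shut to its stop, feeling about 6–9 N there.

**Last checks:**
- **Lever:** in the scene picture the dark knob lies on the spot predicted for fully shut. The side-view knob check was about 2.5 px off with too many dark pixels, so the arm was probably in its way and I put no weight on it.
- **Terminal block:** an enlarged crop before the lever closed showed it flat, within about 4 px of its predicted corners. After closing I only checked colours. All four scene samples were olive or brass. Two of the four side-view samples were not, probably because the lever and arm were in the way.
- **Spacers:** both show brown where they were placed in the tray.
- **Knocking block:** it stands at the pad centre within 1–3 px (a few mm). The final stem measurement also picked up some tray pixels, but its own rows ran straight up.

The wrist camera put the chassis 2–3 mm off from where the fixed cameras did. I aimed the terminal block between the two readings, and it went in without touching the walls.

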